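# Gang-clamp the blanks for drilling

## Task

Get the plywood blanks ready for drilling together: lay every blank that is out on the bench flat in the wooden clamp as one stack (wind the jaw back with the red tension wheel first if it stands too close) and, while the jaw is still slack, tap the stack until all the ends are flush against the end stop. Then wind the tension wheel until the stack is held firm along the side fence, with the red pointer inside the green band of the spring gauge, and let go; do not disturb the other things on the bench.

Things in the scene. Friction and masses are not known exactly. Their poses are not given: they have to be found in the camera images.
- seat (a point): Point on the floor of the clamp (fixed to the bench; place and yaw vary) under the centre of the finished stack, 12 mm above the bench. z up, +x to the end stop, +y to the side fence; the -x side is open, the jaw is at -y. The plywood floor is 200 x 150 mm about it. A finished stack spans x -60..60, y -30..30 mm here.
- end_stop (a point): Centre of the end stop's face, on the floor, 60 mm from the seat along its +x. The stop is an aluminium block 50 mm wide, 16 mm thick, 50 mm high, with a 10 mm high foot behind it. Axes as the seat's.
- side_fence (a point): Middle of the side fence's face line, on the floor, 30 mm from the seat along its +y. The fence is two aluminium posts, each 30 mm wide, 16 mm thick, 50 mm high, centred 43 mm either side of this point, so a 56 mm wide gap for a finger lies between. Axes as the seat's.
- fork_face (a point): Middle of the plane of the moving jaw's two pads (30 mm wide, 50 mm high, opposite the fence posts, 56 mm gap between), 25 mm above the floor. In the seat's frame y = -0.054 + 0.0045 * tension_wheel - fork. Opening to the fence = 0.030 - y, 57 to 82 mm at the start; blanks are 60 mm wide, so load at 72 mm or more. The cross beam, 40 mm behind the pads, is 28 mm high.
- tension_wheel (a joint): Angle of the red hand wheel (rad), 0 = jaw widest (84 mm), limit 9.8; 0.4 to 6 at the start. CLOCKWISE from above it grows and closes the jaw 4.5 mm per rad; anticlockwise opens it. Stays where left. Steady drag 0.16 N m; once the jaw presses, the spring adds 0.09 to 0.14 N m within the green band.
- wheel_grip (a point): On the wheel's vertical axis, middle of the black wing grip by which it is turned: a bar 46 mm along this point's x, 14 mm thick along its y, 34 mm high (17 mm above and below). The point turns with the wheel (yaw falls as it is wound). The rim, 92 mm across, has its top 19 mm below this point. The axis is 212 mm from the seat along its -y; this point is 86 mm above the bench.
- fork (a joint): Squeeze of the jaw's spring (m), 0 slack to 0.020 bottomed; 2000 N/m. Shown by a red pointer over a white plate behind the fork: green band 0.010 to 0.015 = firm. The jaw meets a stack lying against the fence at wheel angle 5.3; the middle of the green band is at about 8.1.
- blank_1: Plywood blank 120 x 60 x 14 mm, 0.09 kg, dark or mid-brown faced, with two white drilling crosses; origin at the centre of its underside, x along its length, y across its 60 mm width, z up. Lies flat on the bench at the start, left or right of the clamp; None if absent (3 or 4 of the four are there). All blanks are alike; either end may go to the stop.
- blank_2: Plywood blank 120 x 60 x 14 mm, 0.09 kg, dark or mid-brown faced, with two white drilling crosses; origin at the centre of its underside, x along its length, y across its 60 mm width, z up. Lies flat on the bench at the start, left or right of the clamp; None if absent (3 or 4 of the four are there). All blanks are alike; either end may go to the stop.
- blank_3: Plywood blank 120 x 60 x 14 mm, 0.09 kg, dark or mid-brown faced, with two white drilling crosses; origin at the centre of its underside, x along its length, y across its 60 mm width, z up. Lies flat on the bench at the start, left or right of the clamp; None if absent (3 or 4 of the four are there). All blanks are alike; either end may go to the stop.
- blank_4: Plywood blank 120 x 60 x 14 mm, 0.09 kg, dark or mid-brown faced, with two white drilling crosses; origin at the centre of its underside, x along its length, y across its 60 mm width, z up. Lies flat on the bench at the start, left or right of the clamp; None if absent (3 or 4 of the four are there). All blanks are alike; either end may go to the stop.
- masking_tape: Roll of masking tape, 101 mm across, 25 mm high; leave it alone (origin: centre of underside).
- sanding_block: Brown sanding block, 126 x 97 x 24 mm; leave it alone (origin: centre of underside).
- tape_measure: Yellow tape measure, 60 x 80 x 66 mm; leave it alone (origin: centre of underside).
Mind the look-alikes: they are no part of the job. Leave any blue or purple look-alike of the blank_1 alone.

How it is judged:
By the outcome, as a careful person would: the job done as asked, in the order asked, and still so for the second after the job is handed in, with the robot touching nothing.
Of blank_1, blank_2, blank_3, blank_4 only 3 to 4 are there at a start; the rules pass over those that are not, and their reading is None.
At some moment in a run one of blank_1, blank_2, blank_3, blank_4 may be knocked a few centimetres aside while the robot is not near it.
Once in a run the grip may slacken for a moment while it holds something.
It also fails if it takes over 210 s, if anything falls off the work surface, if the arm or the gripper's body presses on something with over 40 N, if the wrist force passes 120 N, or if a joint passes its speed limit or range.

## Robot

A 6-joint arm with a two-finger parallel gripper is mounted at the origin on a cart in front of the work surface, level with it; the furniture and walls round the work are solid. World frame = base frame: x ahead of the robot, y to its left, z up, the work surface at z = 0. Lengths are in m, angles in rad, forces in N, time in s.
With the tool pointing down it reaches from about 0.35 to 0.775 m from the base axis. Payload 7.3 kg.
Tool frame: the origin (TCP) lies between the finger pads; the fingertips stand 11 mm ahead of it and the grasp point (between the pads) lies 8 mm behind it; z points along the fingers, y is the line along which they close (so a half turn about z gives the same grasp; the last joint's range is limited). The gripper opens to 92 mm and grips with 3 to 60 N. Pads are 19 mm wide; open, the fingers measure 130 mm over their backs; the gripper's body (75 mm by 190 mm) begins 47 mm behind the grasp point.
Start: joints at [-1.388, 0.342, 1.524, -0, 1.275, -0.146], TCP at [0.17, -0.497, 0.238] pointing down, gripper open.
Joint ranges: [-2.53, 2.53], [-0.77, 2.02], [0.04, 2.7], [-1, 4.14], [0.28, 2.66], [-3.11, 3.11]. Speed limits (rad/s): [2.57, 2.57, 3.14, 3.14, 3.14, 3.14].

## Interface

Orientations are given as a unit quaternion [w, x, y, z].
In Python, from workcell import r, snapshot, ticket gives the robot as it stands.
- The arm moves only by the shell command python3 -m jog 'ROWS' [FORCE]. ROWS is JSON, a list of rows, each a list of 7 numbers: the turn, a rotation vector about the tool's x, y, z in units of 8 degrees (1.0 is 8 degrees), then the shift along the tool's x, y, z in units of 20 mm (1.0 is 20 mm), then the opening, from 0 (shut) to 1 (fully open). In form: [[rx, ry, rz, dx, dy, dz, jaw], ...]. A call has 1 to 12 rows; each row shifts and turns the commanded pose from where the row before left it, along the tool's axes as they then stand; what a row does not reach is not made up. A row lasts 1/8 s, in which the tool goes at most 62.5 mm and 10.7 degrees, less where a joint would pass 70% of its speed; a pose out of reach is approached as far as the arm can. A call with a number of a shift or a turn outside -1 to 1 is refused whole. A call with a gripper value outside its range is refused whole. The fingers move at their own pace and stop on an object; FORCE is the grip in N (left out, the last holds). Time passes only in rows, so rows that do not move let the fingers close. It gives the time, the measured TCP pose, the force, the opening and the grip force at its end, in the units of the state.
- r.observe(): the state, without advancing time (a new reading comes with each control period).
- snapshot(name): name is "side" or "top" or "wrist"; returns a dict with "color" (400x640x3 uint8, red, green, blue), "range_z" (400x640 float32, m along the optical axis (not along the pixel's ray), 0 where there is no reading), "camera_matrix" (3x3 intrinsics, pixels), "position" and "orientation" of the camera in the world; the wrist camera has in their place "tool_from_camera" (4x4, takes a point from camera to tool coordinates, whose origin is the TCP and whose axes are the flange's). Camera axes: x right, y down, z forward; pixel columns grow to the right and rows downward; lengths in m; the calibration is good to about 2 mm. A picture is of the moment at which its call begins: read the wrist's pose just before it.
- ticket.hand_in(): hands the job in; it is judged then, once.
The state is a dict: "time": time; "joint_pos": joint angles; "qvel": joint speeds; "joint_torque": joint torques, N m; "position": TCP position; "ee_rot": TCP orientation; "contact_force": force on the tool from outside, world axes, zero at the start; "wrist_torque": the same for the moment, N m; "grip_width": finger opening in m; "grasp_force": force on a finger pad.
Only numpy, scipy, OpenCV 4.12 (cv2) and the standard library are available. Lean on these libraries where they do the work, as an engineer would, in place of code of your own. Each camera call takes 0.05 s, during which the arm holds its last target. There are 200 camera calls.

## Working session

There is one attempt and no reset: what is moved stays moved. The work goes in short steps, Python scripts to look and compute and a shell command to move; the robot and the scene stay as the last step left them, time stands still between calls to the robot, and variables do not carry over. Pictures are saved under pics/ and viewed, at most 14 in all, crops included, and the job is handed in when it is done.

```bash
ls; mkdir -p pics; cat > h.py <<'E'
import numpy as np, cv2
from scipy.spatial.transform import Rotation as R
from workcell import r, snapshot, ticket
def q2R(q): return R.from_quat([q[1],q[2],q[3],q[0]]).as_matrix()
def cam(name):
    o=r.observe(); s=snapshot(name); K=np.array(s["camera_matrix"])
    if name=="wrist":
        T=np.eye(4);T[:3,:3]=q2R(o["ee_rot"]);T[:3,3]=o["position"]
        W=T@np.array(s["tool_from_camera"]);Rc,p=W[:3,:3],W[:3,3]
    else: Rc,p=q2R(s["orientation"]),np.array(s["position"])
    return s["color"],s["range_z"],K,Rc,p
def ray(uv,z,K,Rc,p):
    uv=np.atleast_2d(uv).astype(float)
    d=np.c_[uv,np.ones(len(uv))]@np.linalg.inv(K).T@Rc.T
    return p+d*((z-p[2])/d[:,2])[:,None]
def cloud(D,K,Rc,p):
    v,u=np.mgrid[:D.shape[0],:D.shape[1]]
    d=np.stack([u,v,np.ones_like(u)],-1)@np.linalg.inv(K).T
    return (d*D[...,None])@Rc.T+p
def save(n,c,crop=None,s=1):
    if crop: c=c[crop[1]:crop[3],crop[0]:crop[2]]
    cv2.imwrite("pics/"+n,cv2.resize(c[:,:,::-1],None,fx=s,fy=s,interpolation=cv2.INTER_CUBIC))
def yaw():
    M=q2R(r.observe()["ee_rot"]); return M
E
python3 - <<'E'
from h import *
for n in("top","side"):
    c,D,K,Rc,p=cam(n); save(n+"0.png",c,s=1.25); print(n,p.round(3),Rc.round(2).tolist(),K.round(0).tolist())
o=r.observe();print(o["time"],o["position"],q2R(o["ee_rot"]).round(3))
E
```

```text
pics
top [0.246 0.1   1.513] [[-0.08, -0.97, 0.24], [-1.0, 0.08, -0.01], [-0.0, -0.24, -0.97]] [[476.0, 0.0, 319.0], [0.0, 476.0, 201.0], [0.0, 0.0, 1.0]]
side [0.383 1.177 1.017] [[-0.98, -0.13, 0.13], [-0.19, 0.63, -0.75], [0.01, -0.76, -0.65]] [[400.0, 0.0, 328.0], [0.0, 400.0, 199.0], [0.0, 0.0, 1.0]]
0.1 [ 0.16948066 -0.49655108  0.23711803] [[ 0.946  0.323 -0.   ]
 [ 0.323 -0.946  0.001]
 [ 0.    -0.001 -1.   ]]
```

View pics/top0.png

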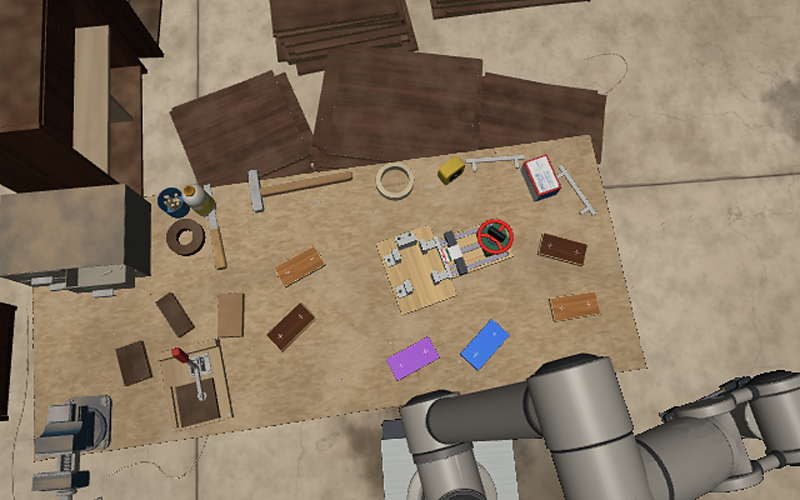

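View pics/side0.png

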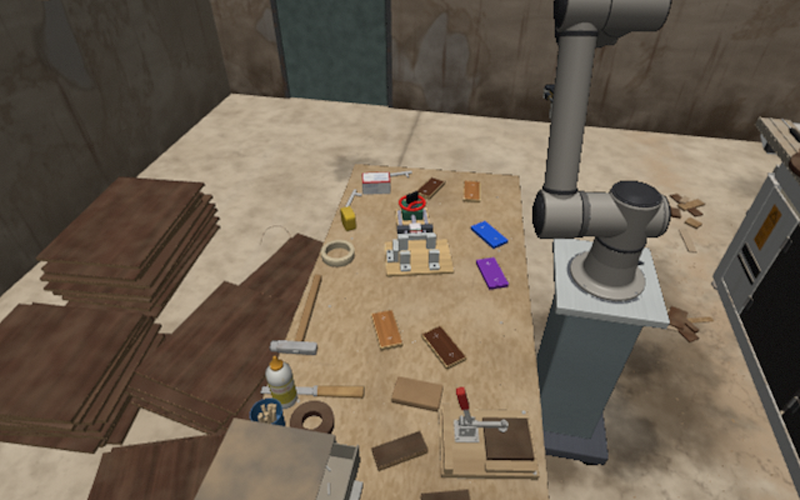

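Four cross-marked blanks are out. In the shown top image they sit at (300,267), (291,327), (563,249) and (574,306). The blue (485,345) and purple (413,358) ones are look-alikes, and the pieces at the left have no crosses. The clamp is at (419,268) and the wheel at (494,237).

```bash
cat > m.py <<'E'
from h import *
def blanks(c,K,Rc,p,D,z=0.014,show=True):
    P=cloud(D,K,Rc,p); hsv=cv2.cvtColor(c,cv2.COLOR_RGB2HSV)
    m=((P[...,2]>z-0.006)&(P[...,2]<z+0.006)&(D>0)).astype(np.uint8)
    m=cv2.morphologyEx(m,cv2.MORPH_OPEN,np.ones((3,3)))
    out=[]
    for k in cv2.findContours(m,0,2)[0]:
        if cv2.contourArea(k)<100: continue
        w=ray(k[:,0,:],z,K,Rc,p)[:,:2].astype(np.float32)
        (cx,cy),(a,b),t=cv2.minAreaRect(w)
        if a<b: a,b,t=b,a,t+90
        if .1<a<.16 and .045<b<.085:
            mm=np.zeros_like(m);cv2.drawContours(mm,[k],-1,1,-1)
            out.append((cx,cy,(t+90)%180-90,a,b,np.median(hsv[mm>0],0),k.mean((0,1)).round(0)))
    return out
E
python3 - <<'E'
from m import *
c,D,K,Rc,p=cam("top")
for b in blanks(c,K,Rc,p,D): print([np.round(x,3).tolist() for x in b])
save("clamp.png",c,(295,165,430,260),5)
P=cloud(D,K,Rc,p); hsv=cv2.cvtColor(c,cv2.COLOR_RGB2HSV)
red=((hsv[...,0]<6)|(hsv[...,0]>174))&(hsv[...,1]>170)&(hsv[...,2]>90)
sub=np.zeros_like(red);sub[170:210,375:415]=1
w=P[red&sub]; print("wheel",cv2.minEnclosingCircle(w[:,:2].astype(np.float32)),np.percentile(w[:,2],[5,50,95]))
# grip
roi=np.zeros_like(red);roi[165:255,295:430]=1
for zl,zh in((.076,.12),(.052,.066)):
  m=((P[...,2]>zl)&(P[...,2]<zh)&roi&(D>0)).astype(np.uint8)
  for k in cv2.findContours(m,0,2)[0]:
    if cv2.contourArea(k)<6: continue
    w=ray(k[:,0,:],(zl+zh)/2,K,Rc,p)[:,:2].astype(np.float32); print(zl,np.round(cv2.minAreaRect(w)[0],3),np.round(cv2.minAreaRect(w)[1],3),cv2.minAreaRect(w)[2],k.mean((0,1)))
E
```

```text
[0.337, 0.065, -65.634, 0.119, 0.059, [138.0, 136.0, 204.0], [329.0, 287.0]]
[0.44, 0.366, -48.451, 0.118, 0.062, [10.0, 159.0, 77.0], [232.0, 260.0]]
[0.434, -0.356, -85.724, 0.119, 0.06, [14.0, 158.0, 151.0], [459.0, 246.0]]
[0.593, 0.336, -64.846, 0.119, 0.061, [14.0, 158.0, 152.0], [238.0, 213.0]]
[0.585, -0.346, 70.406, 0.121, 0.061, [10.0, 159.0, 77.0], [452.0, 199.0]]
wheel ((0.44638848304748535, -0.05140264332294464), 0.251651406288147) [0.06066883 0.06650592 0.07154403]
0.076 [ 0.617 -0.164] [0.045 0.021] 51.43303680419922 [396.55 186.95]
0.052 [0.511 0.063] [0.031 0.016] 13.599724769592285 [326. 228.]
0.052 [ 0.531 -0.007] [0.03  0.015] 12.959073066711426 [348.05555556 220.44444444]
0.052 [0.594 0.086] [0.032 0.016] 18.15432357788086 [316.58823529 203.52941176]
0.052 [0.613 0.015] [0.03  0.015] 16.289413452148438 [338. 195.]
0.052 [0.628 0.056] [0.017 0.05 ] 14.516212463378906 [325.26923077 191.76923077]
0.052 [ 0.606 -0.161] [0.079 0.058] 83.04026794433594 [395.9137931  194.31896552]
0.052 [ 0.647 -0.182] [0.054 0.024] 54.80672836303711 [400.33333333 180.33333333]
```

View pics/clamp.png

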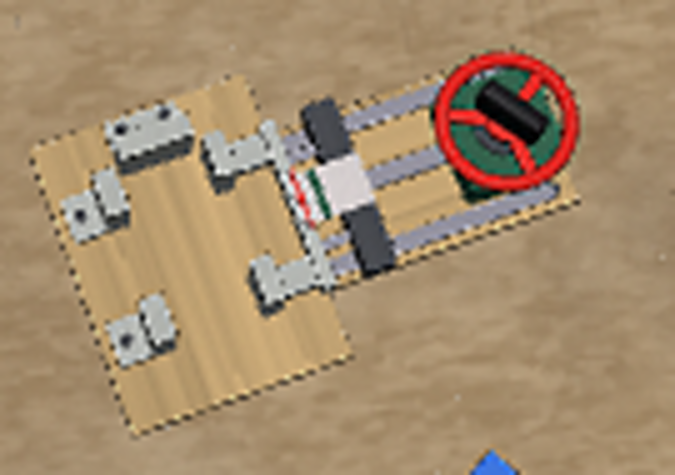

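Bar grip is at (0.617,-0.164) with yaw about 51°, and the clamp yaw is about 15.5°. The seat is near (0.563,0.038) and fits the given 212 mm to the wheel. The jaw opening is about 57 mm, so it has to be wound back first.

```bash
cat >> h.py <<'E'
def go(x,y,z,yd):
    """how far to go: turn first (units), then shift in turned tool axes (units)"""
    o=r.observe();M=q2R(o["ee_rot"]);a=np.degrees(np.arctan2(M[1,0],M[0,0]))
    t=-(yd-a); d=np.array([x,y,z])-o["position"]; c,s=np.cos(np.radians(yd)),np.sin(np.radians(yd))
    u=np.array([d[0]*c+d[1]*s, d[0]*s-d[1]*c, -d[2]])/.02
    n=int(np.ceil(abs(u).max())); print("yaw %.1f turn %.2f"%(a,t/8),"shift",u.round(2),"n",n,"per",(u/max(n,1)).round(3),"q6 %.2f t %.1f tilt"%(o["joint_pos"][5],o["time"]),M[2].round(4))
E
python3 -c "
from h import *
go(.617,-.164,.2,51.4)"
```

```text
yaw 18.8 turn -4.07 shift [26.95  7.11  1.86] n 27 per [0.998 0.263 0.069] q6 -0.15 t 0.1 tilt [ 1.0e-04 -1.2e-03 -1.0e+00]
```

```bash
python3 -m jog '[[0,0,-1,0,0,0,1],[0,0,-1,0,0,0,1],[0,0,-1,0,0,0,1],[0,0,-1,0,0,0,1],[0,0,0,1,0.26,0.07,1],[0,0,0,1,0.26,0.07,1],[0,0,0,1,0.26,0.07,1],[0,0,0,1,0.26,0.07,1],[0,0,0,1,0.26,0.07,1],[0,0,0,1,0.26,0.07,1],[0,0,0,1,0.26,0.07,1],[0,0,0,1,0.26,0.07,1]]' 
python3 -m jog '[[0,0,0,1,0.26,0.07,1],[0,0,0,1,0.26,0.07,1],[0,0,0,1,0.26,0.07,1],[0,0,0,1,0.26,0.07,1],[0,0,0,1,0.26,0.07,1],[0,0,0,1,0.26,0.07,1],[0,0,0,1,0.26,0.07,1],[0,0,0,1,0.26,0.07,1],[0,0,0,1,0.26,0.07,1],[0,0,0,1,0.26,0.07,1],[0,0,0,1,0.26,0.07,1],[0,0,0,1,0.26,0.07,1]]' 
python3 -m jog '[[0,0,0,1,0.26,0.07,1],[0,0,0,1,0.26,0.07,1],[0,0,0,1,0.26,0.07,1],[0,0,0,1,0.26,0.07,1],[0,0,0,1,0.26,0.07,1],[0,0,0,1,0.26,0.07,1],[0,0,0,1,0.26,0.07,1],[0,0,0,0,0,0,1],[0,0,0,0,0,0,1]]' 
python3 - <<'E'
from h import *
go(.617,-.164,.2,51.4)
c,D,K,Rc,p=cam("wrist"); save("w0.png",c)
P=cloud(D,K,Rc,p); hsv=cv2.cvtColor(c,cv2.COLOR_RGB2HSV)
m=((P[...,2]>.09)&(P[...,2]<.115)&(np.hypot(P[...,0]-.617,P[...,1]+.164)<.04)&(D>0)).astype(np.uint8)
k=max(cv2.findContours(m,0,2)[0],key=cv2.contourArea); w=ray(k[:,0,:],.103,K,Rc,p)[:,:2].astype(np.float32)
print("grip",cv2.minAreaRect(w),np.median(P[...,2][m>0]))
red=((hsv[...,0]<6)|(hsv[...,0]>174))&(hsv[...,1]>150)&(P[...,2]>.055)&(P[...,2]<.08)
print("rim",cv2.minEnclosingCircle(P[red][:,:2].astype(np.float32)))
E
```

```text
time: 1.65
position: [0.3043, -0.3974, 0.2264]
ee_rot: [-0.0, 0.903, 0.429, 0.0]
contact_force: [0.8, 0.6, -0.3]
grip_width: 0.0917
grasp_force: 0.0
time: 3.15
position: [0.5039, -0.2514, 0.2096]
ee_rot: [0.0, 0.903, 0.429, -0.0]
contact_force: [-0.1, 0.3, -0.5]
grip_width: 0.0917
grasp_force: 0.0
time: 4.28
position: [0.6191, -0.167, 0.1998]
ee_rot: [-0.0, 0.903, 0.429, -0.0]
contact_force: [0.5, -0.7, 0.0]
grip_width: 0.0916
grasp_force: 0.0
yaw 50.8 turn -0.07 shift [ 0.05 -0.18 -0.01] n 1 per [ 0.05  -0.177 -0.011] q6 0.30 t 4.3 tilt [-6.e-04 -3.e-04 -1.e+00]
grip ((0.6230043172836304, -0.16404426097869873), (0.04491040110588074, 0.013545588590204716), 48.80598449707031) 0.09890173895310231
rim ((0.6215535998344421, -0.16673094034194946), 0.045322123914957047)
```

View pics/w0.png

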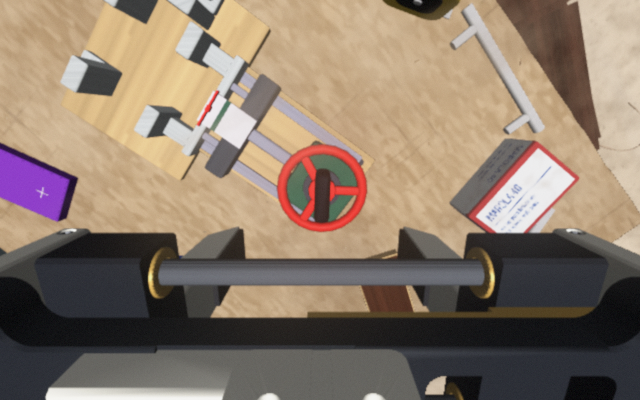

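Wheel at (322,188), with the bar vertical in the image and in line with tool x. Descending, gripping and unwinding.

```bash
python3 -m jog '[[0,0,0,0.1,0.05,1,1],[0,0,0,0,0,1,1],[0,0,0,0,0,1,1],[0,0,0,0,0,1,0.5],[0,0,0,0,0,1,0.5],[0,0,0,0,0,0.8,0.5],[0,0,0,0,0,0,0.05],[0,0,0,0,0,0,0.05],[0,0,0,0,0,0,0.05],[0,0,0,0,0,0,0.05],[0,0,0,0,0,0,0.05],[0,0,0,0,0,0,0.05]]' 55
python3 -m jog '[[0,0,0,0,0,0,0.05],[0,0,-0.5,0,0,0,0.05],[0,0,-0.5,0,0,0,0.05]]'
python3 -c "
from h import *
o=r.observe();print(o['contact_force'],o['wrist_torque']);go(.6215,-.166,.084,50.8)"
```

```text
time: 5.82
position: [0.6212, -0.1657, 0.0841]
ee_rot: [-0.0, 0.903, 0.429, -0.0]
contact_force: [-1.3, 1.5, 3.4]
grip_width: 0.0135
grasp_force: 54.7
time: 6.2
position: [0.6212, -0.1656, 0.0841]
ee_rot: [-0.0, 0.871, 0.492, -0.0]
contact_force: [-2.9, 1.8, 4.1]
grip_width: 0.0137
grasp_force: 54.7
[-2.91124216  1.80543935  4.07600578] [ 0.32133778  0.39501828 -0.10403824]
yaw 59.0 turn 1.02 shift [-0.01  0.02  0.01] n 1 per [-0.005  0.025  0.006] q6 0.16 t 6.2 tilt [ 1.e-04 -8.e-04 -1.e+00]
```

```bash
python3 -m jog '[[0,0,-1,0,0,0,0.05],[0,0,-1,0,0,0,0.05],[0,0,-1,0,0,0,0.05],[0,0,-1,0,0,0,0.05],[0,0,-1,0,0,0,0.05],[0,0,-1,0,0,0,0.05],[0,0,-1,0,0,0,0.05],[0,0,-1,0,0,0,0.05],[0,0,-1,0,0,0,0.05],[0,0,-1,0,0,0,0.05],[0,0,-1,0,0,0,0.05],[0,0,0,0,0,0,0.05]]'
python3 -m jog '[[0,0,-1,0,0,0,0.05],[0,0,-1,0,0,0,0.05],[0,0,-1,0,0,0,0.05],[0,0,-1,0,0,0,0.05],[0,0,-1,0,0,0,0.05],[0,0,-1,0,0,0,0.05],[0,0,-1,0,0,0,0.05],[0,0,-1,0,0,0,0.05],[0,0,-1,0,0,0,0.05],[0,0,-1,0,0,0,0.05],[0,0,0,0,0,0,0.05]]'
python3 - <<'E'
from h import *
o=r.observe();print(o['contact_force'],o['wrist_torque']);go(.6215,-.166,.084,230.8)
c,D,K,Rc,p=cam("top");save("t1.png",c,(295,165,430,260),5)
E
```

```text
time: 7.7
position: [0.6207, -0.1657, 0.0841]
ee_rot: [-0.001, 0.284, 0.959, -0.0]
contact_force: [-2.6, -1.7, 0.9]
grip_width: 0.0139
grasp_force: 5.8
time: 9.07
position: [0.6216, -0.1652, 0.0841]
ee_rot: [0.0, -0.397, 0.918, 0.0]
contact_force: [-1.7, 3.8, 4.1]
grip_width: 0.0138
grasp_force: 55.0
[-1.70785168  3.8210198   4.08253436] [0.91773352 0.0110481  0.1681513 ]
yaw -133.2 turn -45.50 shift [ 0.03 -0.02  0.  ] n 1 per [ 0.031 -0.022  0.004] q6 -2.77 t 9.1 tilt [-7.e-04  4.e-04 -1.e+00]
```

View pics/t1.png

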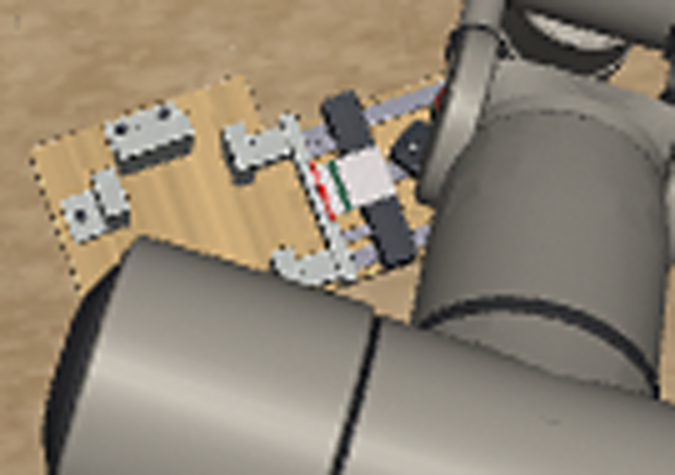

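Jaw moved back about 13 mm. The grip slackened once at t≈7.7. Regrasping half a turn back to open further.

```bash
python3 -m jog '[[0,0,0,0,0,0,0.9],[0,0,0,0,0,0,0.9],[0,0,0,0,0,0,0.9],[0,0,1,0,0,0,0.9],[0,0,1,0,0,0,0.9],[0,0,1,0,0,0,0.9],[0,0,1,0,0,0,0.9],[0,0,1,0,0,0,0.9],[0,0,1,0,0,0,0.9],[0,0,1,0,0,0,0.9],[0,0,1,0,0,0,0.9],[0,0,1,0,0,0,0.9]]'
python3 -m jog '[[0,0,1,0,0,0,0.9],[0,0,1,0,0,0,0.9],[0,0,1,0,0,0,0.9],[0,0,1,0,0,0,0.9],[0,0,1,0,0,0,0.9],[0,0,1,0,0,0,0.9],[0,0,1,0,0,0,0.9],[0,0,1,0,0,0,0.9],[0,0,1,0,0,0,0.9],[0,0,1,0,0,0,0.9],[0,0,1,0,0,0,0.9],[0,0,1,0,0,0,0.9]]'
python3 -m jog '[[0,0,1,0,0,0,0.5],[0,0,0.5,0,0,0,0.05],[0,0,0,0,0,0,0.05],[0,0,0,0,0,0,0.05],[0,0,0,0,0,0,0.05],[0,0,0,0,0,0,0.05],[0,0,0,0,0,0,0.05],[0,0,0,0,0,0,0.05],[0,0,0,0,0,0,0.05],[0,0,0,0,0,0,0.05]]'
python3 -m jog '[[0,0,-1,0,0,0,0.05],[0,0,-1,0,0,0,0.05],[0,0,-1,0,0,0,0.05],[0,0,-1,0,0,0,0.05],[0,0,-1,0,0,0,0.05],[0,0,-1,0,0,0,0.05],[0,0,-1,0,0,0,0.05],[0,0,-1,0,0,0,0.05],[0,0,0,0,0,0,0.05]]'
python3 - <<'E'
from h import *
go(.6215,-.166,.2,110)
E
```

```text
time: 10.62
position: [0.6215, -0.1663, 0.0838]
ee_rot: [0.0, 0.22, 0.975, -0.0]
contact_force: [0.6, -1.0, 0.0]
grip_width: 0.0825
grasp_force: 0.0
time: 12.12
position: [0.6215, -0.1662, 0.0838]
ee_rot: [0.0, 0.872, 0.489, -0.0]
contact_force: [-1.2, 0.0, 0.4]
grip_width: 0.0831
grasp_force: 0.0
time: 13.38
position: [0.6212, -0.1657, 0.0839]
ee_rot: [-0.0, 0.918, 0.397, -0.0]
contact_force: [-3.2, 2.4, 1.5]
grip_width: 0.0137
grasp_force: 55.0
time: 14.5
position: [0.6209, -0.1656, 0.0839]
ee_rot: [-0.001, 0.568, 0.823, -0.0]
contact_force: [-4.3, 2.9, 3.3]
grip_width: 0.0139
grasp_force: 55.0
yaw 110.8 turn 0.10 shift [-0.03  0.02 -5.81] n 6 per [-0.005  0.004 -0.968] q6 -0.74 t 14.5 tilt [ 9.0e-04 -1.2e-03 -1.0e+00]
```

```bash
python3 -m jog '[[0,0,0,0,0,0,1],[0,0,0,0,0,0,1],[0,0,0,0,0,0,1],[0,0,0,0,0,-1,1],[0,0,0,0,0,-1,1],[0,0,1,0,0,-1,1],[0,0,1,0,0,-1,1],[0,0,1,0,0,-1,1],[0,0,1,0,0,-1,1],[0,0,1,0,0,0,1]]'
python3 -c "
from h import *
go(.585,-.346,.18,70.4)"
```

```text
time: 15.75
position: [0.6224, -0.1664, 0.206]
ee_rot: [0.002, 0.816, 0.577, 0.001]
contact_force: [0.4, -0.7, -0.2]
grip_width: 0.0918
grasp_force: 0.0
yaw 70.5 turn 0.02 shift [-9.09  1.25  1.3 ] n 10 per [-0.909  0.125  0.13 ] q6 -0.04 t 15.8 tilt [-3.0e-04  4.3e-03 -1.0e+00]
```

```bash
python3 -m jog '[[0,0,0,-0.91,0.12,0.13,1],[0,0,0,-0.91,0.12,0.13,1],[0,0,0,-0.91,0.12,0.13,1],[0,0,0,-0.91,0.12,0.13,1],[0,0,0,-0.91,0.12,0.13,1],[0,0,0,-0.91,0.12,0.13,1],[0,0,0,-0.91,0.12,0.13,1],[0,0,0,-0.91,0.12,0.13,1],[0,0,0,-0.91,0.12,0.13,1],[0,0,0,-0.91,0.12,0.13,1],[0,0,0,0,0,0,1]]'
python3 - <<'E'
from m import *
for n in("wrist","top"):
  c,D,K,Rc,p=cam(n); 
  for b in blanks(c,K,Rc,p,D): print(n,[np.round(x,3).tolist() for x in b])
  save(n+"2.png",c)
go(.585,-.346,.014,70.4)
E
```

```text
time: 17.12
position: [0.5838, -0.3473, 0.1774]
ee_rot: [-0.0, 0.815, 0.579, -0.0]
contact_force: [0.5, 0.6, -0.4]
grip_width: 0.092
grasp_force: 0.0
wrist [0.587, -0.346, 69.92, 0.119, 0.06, [11.0, 130.0, 101.0], [326.0, 194.0]]
wrist [0.609, -0.197, -19.246, 0.122, 0.057, [18.0, 93.0, 211.0], [288.0, 29.0]]
top [0.336, 0.067, -66.121, 0.116, 0.06, [138.0, 136.0, 210.0], [325.0, 286.0]]
top [0.439, 0.365, -49.846, 0.119, 0.061, [10.0, 159.0, 79.0], [234.0, 261.0]]
top [0.593, 0.337, -64.666, 0.119, 0.062, [14.0, 158.0, 156.0], [240.0, 213.0]]
yaw 70.8 turn 0.05 shift [-0.01  0.04  8.19] n 9 per [-0.001  0.004  0.91 ] q6 -0.31 t 17.2 tilt [ 4.e-04 -2.e-04 -1.e+00]
```

View pics/wrist2.png

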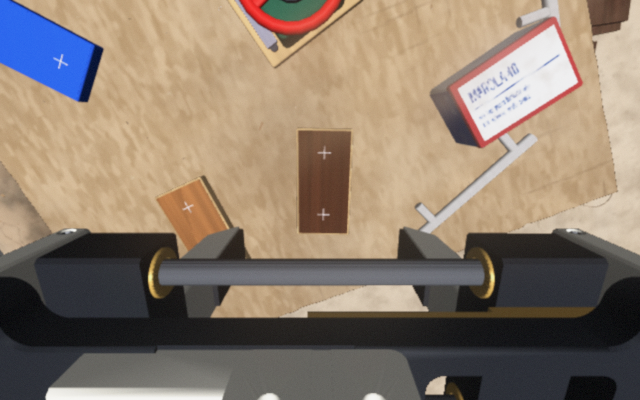

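The dark blank at (325,180) has two white crosses and its position agrees with the top view. Grasping it.

```bash
python3 -m jog '[[0,0,0,0.1,0.1,1,1],[0,0,0.1,0,0,1,1],[0,0,0,0,0,1,1],[0,0,0,0,0,1,1],[0,0,0,0,0,1,1],[0,0,0,0,0,1,1],[0,0,0,0,0,1,1],[0,0,0,0,0,1,1],[0,0,0,0,0,0.15,1],[0,0,0,0,0,0,0.5],[0,0,0,0,0,0,0.5],[0,0,0,0,0,0,0.5]]' 40
python3 -m jog '[[0,0,0,0,0,0,0.5],[0,0,0,0,0,-1,0.5],[0,0,0,0,0,-1,0.5],[0,0,0,0,0,-1,0.5],[0,0,0,0,0,-1,0.5],[0,0,0,0,0,-1,0.5],[0,0,0,0,0,-1,0.5],[0,0,0,0,0,-1,0.5],[0,0,0,0,0,-1,0.5]]'
python3 -c "
from h import *
x,y,z=.5626,.0379,0; c,s=np.cos(np.radians(15.5)),np.sin(np.radians(15.5))
for X,Y in((-.005,-.008),): go(x+c*X-s*Y,y+s*X+c*Y,.15,15.5);print(x+c*X-s*Y,y+s*X+c*Y)
"
```

```text
time: 18.73
position: [0.5873, -0.3448, 0.0158]
ee_rot: [0.001, 0.819, 0.574, 0.0]
contact_force: [-0.4, -0.3, -0.1]
grip_width: 0.0661
grasp_force: 0.0
time: 19.85
position: [0.587, -0.3446, 0.1776]
ee_rot: [0.001, 0.819, 0.574, 0.0]
contact_force: [0.5, -0.4, -1.2]
grip_width: 0.0598
grasp_force: 40.0
yaw 70.0 turn 6.82 shift [  3.68 -18.35   1.38] n 19 per [ 0.194 -0.966  0.073] q6 -0.29 t 19.9 tilt [-7.e-04  2.e-03 -1.e+00]
0.5599197547425829 0.028854764493939738
```

```bash
python3 -m jog '[[0,0,0.97,0,0,0,0.5],[0,0,0.97,0,0,0,0.5],[0,0,0.97,0,0,0,0.5],[0,0,0.97,0,0,0,0.5],[0,0,0.97,0,0,0,0.5],[0,0,0.97,0,0,0,0.5],[0,0,0.97,0,0,0,0.5],[0,0,0,0.19,-0.97,0,0.5],[0,0,0,0.19,-0.97,0,0.5],[0,0,0,0.19,-0.97,0,0.5],[0,0,0,0.19,-0.97,0,0.5],[0,0,0,0.19,-0.97,0,0.5]]'
python3 -m jog '[[0,0,0,0.19,-0.97,0,0.5],[0,0,0,0.19,-0.97,0,0.5],[0,0,0,0.19,-0.97,0,0.5],[0,0,0,0.19,-0.97,0,0.5],[0,0,0,0.19,-0.97,0,0.5],[0,0,0,0.19,-0.97,0,0.5],[0,0,0,0.19,-0.97,0,0.5],[0,0,0,0.19,-0.97,0,0.5],[0,0,0,0.19,-0.97,0,0.5],[0,0,0,0.19,-0.97,0,0.5],[0,0,0,0.19,-0.97,0,0.5],[0,0,0,0.19,-0.97,0,0.5]]'
python3 -m jog '[[0,0,0,0.19,-0.97,0,0.5],[0,0,0,0.19,-0.97,0,0.5],[0,0,0,0,0,0,0.5],[0,0,0,0,0,0,0.5]]'
python3 - <<'E'
from h import *
go(.5599,.0289,.15,15.5)
c,D,K,Rc,p=cam("wrist"); save("w3.png",c)
P=cloud(D,K,Rc,p)
m=((P[...,2]>.05)&(P[...,2]<.07)&(D>0)).astype(np.uint8)
for k in cv2.findContours(m,0,2)[0]:
    if cv2.contourArea(k)<150: continue
    w=ray(k[:,0,:],.062,K,Rc,p)[:,:2].astype(np.float32); a=cv2.minAreaRect(w);print(np.round(a[0],3),np.round(a[1],3),a[2],k.mean((0,1)))
E
```

```text
time: 21.35
position: [0.5789, -0.2448, 0.1754]
ee_rot: [0.0, 0.991, 0.137, 0.0]
contact_force: [0.2, -0.5, -1.3]
grip_width: 0.0595
grasp_force: 40.0
time: 22.85
position: [0.5597, -0.0082, 0.1749]
ee_rot: [0.0, 0.991, 0.137, 0.0]
contact_force: [-0.6, 0.4, 0.2]
grip_width: 0.0594
grasp_force: 40.0
time: 23.35
position: [0.5567, 0.0297, 0.1749]
ee_rot: [0.0, 0.991, 0.137, 0.0]
contact_force: [0.5, -0.2, -0.7]
grip_width: 0.0594
grasp_force: 40.0
yaw 15.7 turn 0.03 shift [0.14 0.08 1.25] n 2 per [0.072 0.042 0.623] q6 1.21 t 23.4 tilt [ 0.e+00  5.e-04 -1.e+00]
[ 0.622 -0.166] [0.091 0.093] 6.497189998626709 [539.27522936 185.46788991]
[ 0.621 -0.002] [0.03  0.015] 18.1268253326416 [373.60869565 138.17391304]
[0.601 0.086] [0.021 0.017] 15.764740943908691 [269.29411765 133.35294118]
[0.63  0.056] [0.015 0.049] 15.766775131225586 [308.9375 109.25  ]
```

View pics/w3.png

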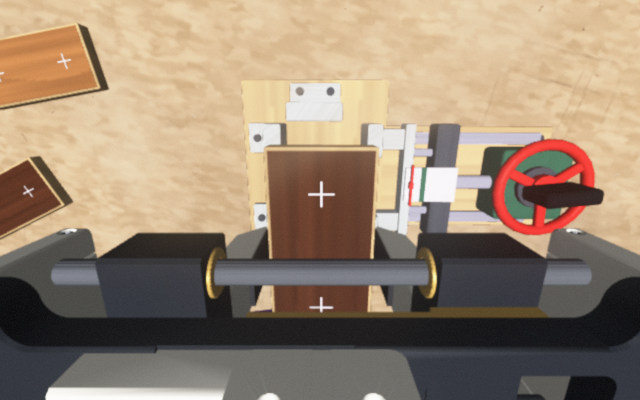

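Stop at (314,103), pads at (377,138) and (390,220). The opening is about 76 mm and the seat refines to (0.564,0.038). Lowering.

```bash
python3 -m jog '[[0,0,0,0.26,0.1,0.5,0.5],[0,0,0,0,0,1,0.5],[0,0,0,0,0,1,0.5],[0,0,0,0,0,1,0.5],[0,0,0,0,0,1,0.5],[0,0,0,0,0,1,0.5],[0,0,0,0,0,1,0.5],[0,0,0,0,0,0.8,0.5],[0,0,0,0,0,0,0.5],[0,0,0,0,0,0,0.5]]'
python3 -m jog '[[0,0,0,0,0,0,0.74],[0,0,0,0,0,0,0.74],[0,0,0,0,0,-0.5,0.74],[0,0,0,0,0,-1,0.74],[0,0,0,0,0,-1,0.74],[0,0,0,0,0,-1,0.74],[0,0,-1,0,0,-1,0.74],[0,0,-1,0,0,-1,1],[0,0,-1,0,0,-1,1],[0,0,-1,0,0,-0.8,1],[0,0,-1,0,0,0,1],[0,0,-1,0,0,0,1]]'
python3 -m jog '[[0,0,-1,0,0,0,1],[0,0,-1,0,0,0,1],[0,0,-1,0,0,0,1],[0,0,-0.8,0,0,0,1]]'
python3 - <<'E'
from m import *
go(.434,-.356,.18,94.3)
for n in("top",):
  c,D,K,Rc,p=cam(n); 
  for b in blanks(c,K,Rc,p,D): print(n,[np.round(x,3).tolist() for x in b])
E
```

```text
time: 24.65
position: [0.5623, 0.0292, 0.0287]
ee_rot: [0.0, 0.991, 0.137, 0.0]
contact_force: [1.2, 0.3, -1.5]
grip_width: 0.0594
grasp_force: 40.0
time: 26.15
position: [0.5622, 0.0294, 0.1761]
ee_rot: [0.001, 0.848, 0.53, 0.001]
contact_force: [-0.8, -0.2, 0.0]
grip_width: 0.0919
grasp_force: 0.0
time: 26.65
position: [0.5622, 0.0294, 0.1758]
ee_rot: [0.0, 0.68, 0.733, 0.0]
contact_force: [-0.1, -0.2, -0.6]
grip_width: 0.0917
grasp_force: 0.0
yaw 94.4 turn 0.01 shift [-18.74  -7.83  -0.21] n 19 per [-0.986 -0.412 -0.011] q6 -0.16 t 26.6 tilt [-3.e-04  1.e-03 -1.e+00]
top [0.357, -0.118, -47.138, 0.119, 0.06, [110.0, 180.0, 223.0], [387.0, 276.0]]
top [0.439, 0.365, -48.073, 0.118, 0.059, [10.0, 159.0, 77.0], [233.0, 262.0]]
top [0.435, -0.356, -85.499, 0.12, 0.06, [14.0, 158.0, 152.0], [458.0, 245.0]]
top [0.593, 0.337, -64.2, 0.12, 0.061, [14.0, 158.0, 153.0], [239.0, 214.0]]
```

```bash
python3 -m jog '[[0,0,0,-0.985,-0.41,0,1],[0,0,0,-0.985,-0.41,0,1],[0,0,0,-0.985,-0.41,0,1],[0,0,0,-0.985,-0.41,0,1],[0,0,0,-0.985,-0.41,0,1],[0,0,0,-0.985,-0.41,0,1],[0,0,0,-0.985,-0.41,0,1],[0,0,0,-0.985,-0.41,0,1],[0,0,0,-0.985,-0.41,0,1],[0,0,0,-0.985,-0.41,0,1],[0,0,0,-0.985,-0.41,0,1],[0,0,0,-0.985,-0.41,0,1]]'
python3 -m jog '[[0,0,0,-0.985,-0.41,0,1],[0,0,0,-0.985,-0.41,0,1],[0,0,0,-0.985,-0.41,0,1],[0,0,0,-0.985,-0.41,0,1],[0,0,0,-0.985,-0.41,0,1],[0,0,0,-0.985,-0.41,0,1],[0,0,0,-0.985,-0.41,0,1],[0,0,0,0,0,0,1],[0,0,0,0,0,0,1]]'
python3 - <<'E'
from m import *
for n in("wrist",):
  c,D,K,Rc,p=cam(n); 
  for b in blanks(c,K,Rc,p,D): print(n,[np.round(x,3).tolist() for x in b]);go(b[0],b[1],.015,b[2]%180)
E
```

```text
time: 28.2
position: [0.4808, -0.2142, 0.1757]
ee_rot: [0.001, 0.682, 0.731, 0.0]
contact_force: [-0.3, -0.1, -0.1]
grip_width: 0.0919
grasp_force: 0.0
time: 29.32
position: [0.4336, -0.3549, 0.1748]
ee_rot: [-0.0, 0.681, 0.732, 0.0]
contact_force: [1.0, 0.6, 0.5]
grip_width: 0.0917
grasp_force: 0.0
wrist [0.436, -0.355, -85.273, 0.119, 0.06, [13.0, 146.0, 182.0], [316.0, 175.0]]
yaw 94.1 turn -0.07 shift [-0.05  0.11  7.99] n 8 per [-0.006  0.014  0.999] q6 -0.89 t 29.4 tilt [ 5.e-04 -1.e-04 -1.e+00]
```

```bash
python3 -m jog '[[0,0,0,0,0.1,1,1],[0,0,0,0,0,1,1],[0,0,0,0,0,1,1],[0,0,0,0,0,1,1],[0,0,0,0,0,1,1],[0,0,0,0,0,1,1],[0,0,0,0,0,1,1],[0,0,0,0,0,1,0.9],[0,0,0,0,0,0,0.5],[0,0,0,0,0,0,0.5],[0,0,0,0,0,0,0.5],[0,0,0,0,0,0,0.5]]' 40
python3 -c "
from h import *
go(.5623,.0292,.17,15.7)"
python3 -m jog '[[0,0,0,0,0,-1,0.5],[0,0,0,0,0,-1,0.5],[0,0,0,0,0,-1,0.5],[0,0,0,0,0,-1,0.5],[0,0,1,0,0,-1,0.5],[0,0,1,0,0,-1,0.5],[0,0,1,0,0,-1,0.5],[0,0,1,0,0,-1,0.5],[0,0,1,0,0,0,0.5],[0,0,1,0,0,0,0.5],[0,0,1,0,0,0,0.5],[0,0,1,0,0,0,0.5]]'
python3 -m jog '[[0,0,1,0,0,0,0.5],[0,0,0.8,0,0,0,0.5]]'
python3 -c "
from h import *
go(.5623,.0292,.17,15.7)"
```

```text
time: 30.88
position: [0.4362, -0.3553, 0.0159]
ee_rot: [0.001, 0.681, 0.732, 0.0]
contact_force: [1.1, 1.7, 3.8]
grip_width: 0.0595
grasp_force: 40.0
yaw 94.1 turn 9.80 shift [ 11.27 -16.8   -7.7 ] n 17 per [ 0.663 -0.988 -0.453] q6 -0.89 t 30.9 tilt [-0.0014  0.0013 -1.    ]
time: 32.38
position: [0.4354, -0.3549, 0.1751]
ee_rot: [0.0, 0.966, 0.258, -0.0]
contact_force: [-0.5, 0.1, -0.2]
grip_width: 0.0594
grasp_force: 40.0
time: 32.62
position: [0.4354, -0.3549, 0.1751]
ee_rot: [0.0, 0.991, 0.135, -0.0]
contact_force: [-0.3, -0.5, -0.6]
grip_width: 0.0594
grasp_force: 40.0
yaw 15.5 turn -0.03 shift [ 11.3  -16.77   0.25] n 17 per [ 0.665 -0.987  0.015] q6 0.48 t 32.6 tilt [-1.e-04  1.e-04 -1.e+00]
```

```bash
python3 -m jog '[[0,0,0,0.665,-0.987,0,0.5],[0,0,0,0.665,-0.987,0,0.5],[0,0,0,0.665,-0.987,0,0.5],[0,0,0,0.665,-0.987,0,0.5],[0,0,0,0.665,-0.987,0,0.5],[0,0,0,0.665,-0.987,0,0.5],[0,0,0,0.665,-0.987,0,0.5],[0,0,0,0.665,-0.987,0,0.5],[0,0,0,0.665,-0.987,0,0.5],[0,0,0,0.665,-0.987,0,0.5],[0,0,0,0.665,-0.987,0,0.5],[0,0,0,0.665,-0.987,0,0.5]]'
python3 -m jog '[[0,0,0,0.665,-0.987,0,0.5],[0,0,0,0.665,-0.987,0,0.5],[0,0,0,0.665,-0.987,0,0.5],[0,0,0,0.665,-0.987,0,0.5],[0,0,0,0.665,-0.987,0,0.5],[0,0,0,0,0,0,0.5]]'
python3 - <<'E'
from m import *
go(.5623,.0292,.0435,15.7)
c,D,K,Rc,p=cam("wrist"); save("w4.png",c)
E
```

```text
time: 34.12
position: [0.5251, -0.0831, 0.1751]
ee_rot: [0.0, 0.991, 0.137, -0.0]
contact_force: [-0.1, -0.2, -0.8]
grip_width: 0.0594
grasp_force: 40.0
time: 34.88
position: [0.5624, 0.0304, 0.1749]
ee_rot: [-0.0, 0.99, 0.138, 0.0]
contact_force: [-0.7, -0.4, -0.3]
grip_width: 0.0597
grasp_force: 40.0
yaw 15.8 turn 0.02 shift [-0.02  0.06  6.57] n 7 per [-0.003  0.008  0.939] q6 1.21 t 34.9 tilt [ 0. -0. -1.]
```

View pics/w4.png

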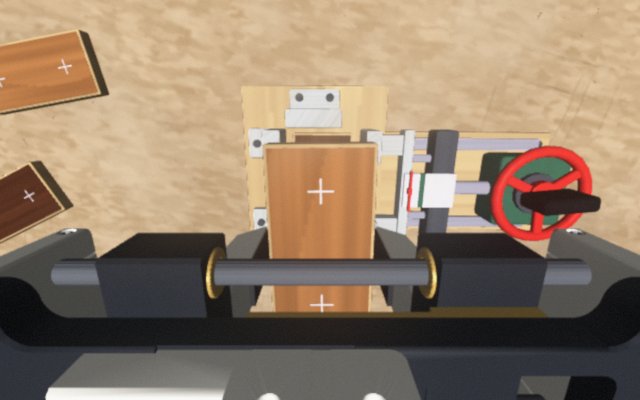

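```bash
python3 -m jog '[[0,0,0,0,0.05,0.6,0.5],[0,0,0,0,0,1,0.5],[0,0,0,0,0,1,0.5],[0,0,0,0,0,1,0.5],[0,0,0,0,0,1,0.5],[0,0,0,0,0,1,0.5],[0,0,0,0,0,0.97,0.5],[0,0,0,0,0,0,0.5],[0,0,0,0,0,0,0.5]]'
python3 -m jog '[[0,0,0,0,0,0,0.74],[0,0,0,0,0,0,0.74],[0,0,0,0,0,-0.5,0.74],[0,0,0,0,0,-1,0.74],[0,0,0,0,0,-1,0.74],[0,0,0,0,0,-1,0.74],[0,0,-1,0,0,-1,0.74],[0,0,-1,0,0,-1,1],[0,0,-1,0,0,-1,1],[0,0,-1,0,0,0,1],[0,0,-1,0,0,0,1],[0,0,-1,0,0,0,1]]'
python3 -m jog '[[0,0,-1,0,0,0,1],[0,0,-1,0,0,0,1],[0,0,-1,0,0,0,1],[0,0,-1,0,0,0,1],[0,0,-1,0,0,0,1],[0,0,-1,0,0,0,1],[0,0,-0.5,0,0,0,1]]'
python3 - <<'E'
from m import *
c,D,K,Rc,p=cam("top"); 
for b in blanks(c,K,Rc,p,D): print([np.round(x,3).tolist() for x in b])
go(.593,.337,.175,115.5)
E
```

```text
time: 36.05
position: [0.5623, 0.0276, 0.0432]
ee_rot: [0.0, 0.991, 0.136, -0.0]
contact_force: [0.2, 0.7, -0.4]
grip_width: 0.0597
grasp_force: 40.0
time: 37.55
position: [0.5627, 0.0284, 0.1745]
ee_rot: [0.0, 0.848, 0.53, 0.0]
contact_force: [-0.5, 0.3, -0.5]
grip_width: 0.092
grasp_force: 0.0
time: 38.42
position: [0.5627, 0.0284, 0.1744]
ee_rot: [0.0, 0.531, 0.848, 0.0]
contact_force: [-0.5, 0.1, -0.6]
grip_width: 0.0915
grasp_force: 0.0
[0.359, -0.119, -47.178, 0.115, 0.06, [110.0, 180.0, 223.0], [388.0, 275.0]]
[0.439, 0.365, -48.575, 0.118, 0.062, [10.0, 159.0, 77.0], [233.0, 262.0]]
[0.593, 0.337, -65.247, 0.119, 0.061, [14.0, 158.0, 152.5], [239.0, 212.0]]
yaw 116.0 turn 0.07 shift [13.28  8.01 -0.03] n 14 per [ 0.948  0.572 -0.002] q6 -0.54 t 38.5 tilt [-6.e-04  8.e-04 -1.e+00]
```

```bash
python3 -m jog '[[0,0,0,0.95,0.57,0,1],[0,0,0,0.95,0.57,0,1],[0,0,0,0.95,0.57,0,1],[0,0,0,0.95,0.57,0,1],[0,0,0,0.95,0.57,0,1],[0,0,0,0.95,0.57,0,1],[0,0,0,0.95,0.57,0,1],[0,0,0,0.95,0.57,0,1],[0,0,0,0.95,0.57,0,1],[0,0,0,0.95,0.57,0,1],[0,0,0,0.95,0.57,0,1],[0,0,0,0.95,0.57,0,1]]'
python3 -m jog '[[0,0,0,0.95,0.57,0,1],[0,0,0,0.95,0.57,0,1],[0,0,0,0,0,0,1],[0,0,0,0,0,0,1]]'
python3 - <<'E'
from m import *
c,D,K,Rc,p=cam("wrist"); 
for b in blanks(c,K,Rc,p,D): print([np.round(x,3).tolist() for x in b]);go(b[0],b[1],.0155,b[2]%180)
E
```

```text
time: 39.98
position: [0.587, 0.2946, 0.1734]
ee_rot: [0.0, 0.532, 0.847, -0.0]
contact_force: [0.9, -0.3, -0.2]
grip_width: 0.0919
grasp_force: 0.0
time: 40.48
position: [0.5909, 0.3369, 0.1732]
ee_rot: [0.0, 0.532, 0.847, -0.0]
contact_force: [-0.3, -0.3, 0.0]
grip_width: 0.0916
grasp_force: 0.0
[0.594, 0.338, -64.452, 0.119, 0.06, [13.0, 146.0, 183.0], [334.0, 180.0]]
yaw 115.7 turn 0.02 shift [0.01 0.19 7.89] n 8 per [0.001 0.024 0.987] q6 -0.04 t 40.5 tilt [-4.e-04 -5.e-04 -1.e+00]
[0.442, 0.366, -48.92, 0.119, 0.061, [10.0, 151.0, 89.0], [197.0, 93.0]]
yaw 115.7 turn -1.92 shift [ 6.   -4.65  7.89] n 8 per [ 0.75  -0.582  0.987] q6 -0.04 t 40.5 tilt [-4.e-04 -5.e-04 -1.e+00]
```

```bash
python3 -m jog '[[0,0,0,0,0.17,1,1],[0,0,0,0,0,1,1],[0,0,0,0,0,1,1],[0,0,0,0,0,1,1],[0,0,0,0,0,1,1],[0,0,0,0,0,1,1],[0,0,0,0,0,1,1],[0,0,0,0,0,0.9,0.9],[0,0,0,0,0,0,0.5],[0,0,0,0,0,0,0.5],[0,0,0,0,0,0,0.5],[0,0,0,0,0,0,0.5]]' 40
python3 -m jog '[[0,0,0,0,0,-1,0.5],[0,0,0,0,0,-1,0.5],[0,0,0,0,0,-1,0.5],[0,0,0,0,0,-1,0.5],[0,0,1,0,0,-1,0.5],[0,0,1,0,0,-1,0.5],[0,0,1,0,0,-1,0.5],[0,0,1,0,0,-1,0.5],[0,0,1,0,0,0,0.5],[0,0,1,0,0,0,0.5],[0,0,1,0,0,0,0.5],[0,0,1,0,0,0,0.5]]'
python3 -m jog '[[0,0,1,0,0,0,0.5],[0,0,1,0,0,0,0.5],[0,0,1,0,0,0,0.5],[0,0,1,0,0,0,0.5],[0,0,0.5,0,0,0,0.5]]'
python3 -c "
from h import *
go(.5623,.0288,.17,15.7)"
```

```text
time: 42.02
position: [0.5944, 0.3389, 0.0163]
ee_rot: [0.0, 0.532, 0.847, 0.001]
contact_force: [0.2, 0.7, 1.9]
grip_width: 0.0593
grasp_force: 40.0
time: 43.52
position: [0.5941, 0.3387, 0.1774]
ee_rot: [0.0, 0.901, 0.434, 0.001]
contact_force: [0.0, 0.5, -1.3]
grip_width: 0.0592
grasp_force: 40.0
time: 44.15
position: [0.5942, 0.3387, 0.1774]
ee_rot: [-0.0, 0.991, 0.135, 0.001]
contact_force: [-0.4, 0.7, -1.3]
grip_width: 0.0594
grasp_force: 40.0
yaw 15.5 turn -0.02 shift [-5.73 14.49  0.37] n 15 per [-0.382  0.966  0.025] q6 1.71 t 44.1 tilt [ 1.9e-03 -2.0e-04 -1.0e+00]
```

```bash
python3 -m jog '[[0,0,0,-0.38,0.966,0,0.5],[0,0,0,-0.38,0.966,0,0.5],[0,0,0,-0.38,0.966,0,0.5],[0,0,0,-0.38,0.966,0,0.5],[0,0,0,-0.38,0.966,0,0.5],[0,0,0,-0.38,0.966,0,0.5],[0,0,0,-0.38,0.966,0,0.5],[0,0,0,-0.38,0.966,0,0.5],[0,0,0,-0.38,0.966,0,0.5],[0,0,0,-0.38,0.966,0,0.5],[0,0,0,-0.38,0.966,0,0.5],[0,0,0,-0.38,0.966,0,0.5]]'
python3 -m jog '[[0,0,0,-0.38,0.966,0,0.5],[0,0,0,-0.38,0.966,0,0.5],[0,0,0,-0.38,0.966,0,0.5],[0,0,0,0,0,0,0.5],[0,0,0,0,0,0,0.5]]'
python3 - <<'E'
from m import *
go(.5623,.0288,.058,15.7)
c,D,K,Rc,p=cam("wrist"); P=cloud(D,K,Rc,p)
for z in (.04,.062):
  m=((abs(P[...,2]-z)<.007)&(D>0)).astype(np.uint8)
  for k in cv2.findContours(m,0,2)[0]:
    if cv2.contourArea(k)<150: continue
    w=ray(k[:,0,:],z,K,Rc,p)[:,:2].astype(np.float32); a=cv2.minAreaRect(w);print(z,np.round(a[0],3),np.round(a[1],3),a[2],k.mean((0,1)))
E
```

```text
time: 45.65
position: [0.5689, 0.0894, 0.1755]
ee_rot: [0.0, 0.991, 0.137, 0.0]
contact_force: [0.7, -0.3, -0.7]
grip_width: 0.0593
grasp_force: 40.0
time: 46.28
position: [0.5629, 0.0289, 0.1755]
ee_rot: [-0.0, 0.991, 0.137, 0.0]
contact_force: [-0.1, 0.6, -1.4]
grip_width: 0.0595
grasp_force: 40.0
yaw 15.7 turn 0.00 shift [-0.03 -0.    5.88] n 6 per [-0.005 -0.001  0.979] q6 1.21 t 46.3 tilt [ 2.e-04 -2.e-04 -1.e+00]
0.04 [0.616 0.043] [0.009 0.06 ] 15.733977317810059 [328.18181818 136.63636364]
0.04 [ 0.605 -0.088] [0.107 0.133] 15.6620512008667 [447.33941606 181.53284672]
0.062 [ 0.622 -0.166] [0.091 0.094] 15.734260559082031 [537.48058252 194.39320388]
0.062 [0.629 0.   ] [0.013 0.014] 15.733843803405762 [370.55555556 138.16666667]
0.062 [0.597 0.086] [0.029 0.016] 13.436671257019043 [266.82352941 142.76470588]
0.062 [0.63  0.056] [0.015 0.049] 15.733367919921875 [314.85714286 118.85714286]
```

```bash
python3 -m jog '[[0,0,0,0,0,0.9,0.5],[0,0,0,0,0,1,0.5],[0,0,0,0,0,1,0.5],[0,0,0,0,0,1,0.5],[0,0,0,0,0,1,0.5],[0,0,0,0,0,0.97,0.5],[0,0,0,0,0,0,0.5],[0,0,0,0,0,0,0.5]]'
python3 -m jog '[[0,0,0,0,0,0,0.74],[0,0,0,0,0,0,0.74],[0,0,0,0,0,-0.5,0.74],[0,0,0,0,0,-1,0.74],[0,0,0,0,0,-1,0.74],[0,0,0,0,0,-1,0.74],[0,0,-1,0,0,-1,0.74],[0,0,-1,0,0,-1,1],[0,0,-1,0,0,-0.4,1],[0,0,-1,0,0,0,1],[0,0,-1,0,0,0,1],[0,0,-1,0,0,0,1]]'
python3 -m jog '[[0,0,-1,0,0,0,1],[0,0,-1,0,0,0,1],[0,0,-1,0,0,0,1],[0,0,-1,0,0,0,1],[0,0,-1,0,0,0,1],[0,0,-1,0,0,0,1],[0,0,-1,0,0,0,1],[0,0,-1,0,0,0,1],[0,0,-0.4,0,0,0,1]]'
python3 - <<'E'
from m import *
c,D,K,Rc,p=cam("top"); 
for b in blanks(c,K,Rc,p,D): print([np.round(x,3).tolist() for x in b]);go(b[0],b[1],.175,b[2]%180)
E
```

```text
time: 47.32
position: [0.563, 0.0293, 0.0586]
ee_rot: [0.0, 0.991, 0.137, 0.0]
contact_force: [0.4, 0.2, -0.9]
grip_width: 0.0596
grasp_force: 40.0
time: 48.82
position: [0.5629, 0.0288, 0.1771]
ee_rot: [0.0, 0.848, 0.53, 0.0]
contact_force: [-0.2, 0.0, -0.1]
grip_width: 0.0916
grasp_force: 0.0
time: 49.95
position: [0.5629, 0.0288, 0.177]
ee_rot: [0.0, 0.414, 0.91, 0.0]
contact_force: [-0.6, 1.0, 0.5]
grip_width: 0.0917
grasp_force: 0.0
[0.357, -0.117, -47.568, 0.121, 0.059, [110.0, 180.0, 223.0], [388.0, 273.0]]
yaw 131.2 turn -0.16 shift [  1.58 -12.53   0.1 ] n 13 per [ 0.121 -0.963  0.008] q6 -0.80 t 50.0 tilt [-8.e-04  7.e-04 -1.e+00]
[0.439, 0.365, -48.073, 0.118, 0.059, [10.0, 159.0, 77.0], [231.0, 264.0]]
yaw 131.2 turn -0.10 shift [16.65  6.64  0.1 ] n 17 per [0.979 0.391 0.006] q6 -0.80 t 50.0 tilt [-8.e-04  7.e-04 -1.e+00]
```

```bash
python3 -m jog '[[0,0,0,0.98,0.39,0,1],[0,0,0,0.98,0.39,0,1],[0,0,0,0.98,0.39,0,1],[0,0,0,0.98,0.39,0,1],[0,0,0,0.98,0.39,0,1],[0,0,0,0.98,0.39,0,1],[0,0,0,0.98,0.39,0,1],[0,0,0,0.98,0.39,0,1],[0,0,0,0.98,0.39,0,1],[0,0,0,0.98,0.39,0,1],[0,0,0,0.98,0.39,0,1],[0,0,0,0.98,0.39,0,1]]'
python3 -m jog '[[0,0,0,0.98,0.39,0,1],[0,0,0,0.98,0.39,0,1],[0,0,0,0.98,0.39,0,1],[0,0,0,0.98,0.39,0,1],[0,0,0,0.98,0.39,0,1],[0,0,0,0,0,0,1],[0,0,0,0,0,0,1]]'
python3 - <<'E'
from m import *
c,D,K,Rc,p=cam("wrist"); 
for b in blanks(c,K,Rc,p,D): print([np.round(x,3).tolist() for x in b]);go(b[0],b[1],.0155,b[2]%180)
E
```

```text
time: 51.5
position: [0.4785, 0.2694, 0.1761]
ee_rot: [-0.0, 0.415, 0.91, -0.0]
contact_force: [0.7, 1.0, 0.5]
grip_width: 0.0915
grasp_force: 0.0
time: 52.38
position: [0.4447, 0.3673, 0.1759]
ee_rot: [0.0, 0.415, 0.91, -0.0]
contact_force: [0.7, -0.2, -0.7]
grip_width: 0.0919
grasp_force: 0.0
[0.44, 0.366, -48.946, 0.119, 0.06, [11.0, 129.0, 104.0], [320.0, 190.0]]
yaw 130.9 turn -0.02 shift [ 0.09 -0.22  8.02] n 9 per [ 0.011 -0.024  0.892] q6 -0.16 t 52.4 tilt [-4.e-04 -4.e-04 -1.e+00]
```

```bash
python3 -m jog '[[0,0,0,0.1,-0.2,1,1],[0,0,0,0,0,1,1],[0,0,0,0,0,1,1],[0,0,0,0,0,1,1],[0,0,0,0,0,1,1],[0,0,0,0,0,1,1],[0,0,0,0,0,1,1],[0,0,0,0,0,1,0.9],[0,0,0,0,0,0,0.5],[0,0,0,0,0,0,0.5],[0,0,0,0,0,0,0.5],[0,0,0,0,0,0,0.5]]' 40
python3 -m jog '[[0,0,0,0,0,-1,0.5],[0,0,0,0,0,-1,0.5],[0,0,0,0,0,-1,0.5],[0,0,0,0,0,-1,0.5],[0,0,1,0,0,-1,0.5],[0,0,1,0,0,-1,0.5],[0,0,1,0,0,-1,0.5],[0,0,1,0,0,-1,0.5],[0,0,1,0,0,0,0.5],[0,0,1,0,0,0,0.5],[0,0,1,0,0,0,0.5],[0,0,1,0,0,0,0.5]]'
python3 -m jog '[[0,0,1,0,0,0,0.5],[0,0,1,0,0,0,0.5],[0,0,1,0,0,0,0.5],[0,0,1,0,0,0,0.5],[0,0,1,0,0,0,0.5],[0,0,1,0,0,0,0.5],[0,0,0.4,0,0,0,0.5]]'
python3 -c "
from h import *
go(.5623,.0288,.17,15.7)"
```

```text
time: 53.92
position: [0.4411, 0.3665, 0.0171]
ee_rot: [0.001, 0.415, 0.91, 0.001]
contact_force: [0.8, -1.1, 4.7]
grip_width: 0.0595
grasp_force: 40.0
time: 55.42
position: [0.4402, 0.3663, 0.1762]
ee_rot: [-0.0, 0.836, 0.549, -0.0]
contact_force: [-0.4, -0.3, -0.8]
grip_width: 0.0594
grasp_force: 40.0
time: 56.3
position: [0.4402, 0.3663, 0.1761]
ee_rot: [0.0, 0.991, 0.135, -0.0]
contact_force: [0.4, -0.8, -1.1]
grip_width: 0.0593
grasp_force: 40.0
yaw 15.6 turn -0.02 shift [ 1.31 17.9   0.31] n 18 per [0.073 0.994 0.017] q6 1.86 t 56.3 tilt [-2.e-04  1.e-04 -1.e+00]
```

```bash
python3 -m jog '[[0,0,0,0.07,0.994,0,0.5],[0,0,0,0.07,0.994,0,0.5],[0,0,0,0.07,0.994,0,0.5],[0,0,0,0.07,0.994,0,0.5],[0,0,0,0.07,0.994,0,0.5],[0,0,0,0.07,0.994,0,0.5],[0,0,0,0.07,0.994,0,0.5],[0,0,0,0.07,0.994,0,0.5],[0,0,0,0.07,0.994,0,0.5],[0,0,0,0.07,0.994,0,0.5],[0,0,0,0.07,0.994,0,0.5],[0,0,0,0.07,0.994,0,0.5]]'
python3 -m jog '[[0,0,0,0.07,0.994,0,0.5],[0,0,0,0.07,0.994,0,0.5],[0,0,0,0.07,0.994,0,0.5],[0,0,0,0.07,0.994,0,0.5],[0,0,0,0.07,0.994,0,0.5],[0,0,0,0.07,0.994,0,0.5],[0,0,0,0,0,0,0.5],[0,0,0,0,0,0,0.5]]'
python3 - <<'E'
from m import *
go(.5623,.0288,.0735,15.7)
c,D,K,Rc,p=cam("wrist"); P=cloud(D,K,Rc,p)
for z in (.054,):
  m=((abs(P[...,2]-z)<.007)&(D>0)).astype(np.uint8)
  for k in cv2.findContours(m,0,2)[0]:
    if cv2.contourArea(k)<150: continue
    w=ray(k[:,0,:],z,K,Rc,p)[:,:2].astype(np.float32); a=cv2.minAreaRect(w);print(z,np.round(a[0],3),np.round(a[1],3),a[2],k.mean((0,1)))
E
```

```text
time: 57.8
position: [0.5217, 0.14, 0.1761]
ee_rot: [0.0, 0.991, 0.137, 0.0]
contact_force: [-0.6, 0.5, -1.8]
grip_width: 0.0592
grasp_force: 40.0
time: 58.8
position: [0.5615, 0.0289, 0.176]
ee_rot: [-0.0, 0.991, 0.137, -0.0]
contact_force: [0.1, -0.2, -0.7]
grip_width: 0.0591
grasp_force: 40.0
yaw 15.7 turn 0.00 shift [0.04 0.02 5.12] n 6 per [0.007 0.003 0.854] q6 1.21 t 58.8 tilt [-3.e-04 -4.e-04 -1.e+00]
0.054 [ 0.604 -0.155] [0.05  0.024] 51.70208740234375 [513.98275862 200.10344828]
0.054 [ 0.644 -0.163] [0.024 0.053] 18.556127548217773 [539.67073171 169.87804878]
0.054 [0.617 0.044] [0.009 0.059] 15.741589546203613 [316.         132.55555556]
```

```bash
python3 -m jog '[[0,0,0,0,0,0.9,0.5],[0,0,0,0,0,1,0.5],[0,0,0,0,0,1,0.5],[0,0,0,0,0,1,0.5],[0,0,0,0,0,0.9,0.5],[0,0,0,0,0,0.3,0.5],[0,0,0,0,0,0,0.5],[0,0,0,0,0,0,0.5]]'
python3 -m jog '[[0,0,0,0,0,0,0.74],[0,0,0,0,0,0,0.74],[0,0,0,0,0,-0.5,0.74],[0,0,0,0,0,-1,0.74],[0,0,0,0,0,-1,0.74],[0,0,0,0,0,-1,0.74],[0,0,0,-0.4,0,-1,0.74],[0,0,0,-1,0,-0.5,0.4],[0,0,0,-1,0,0,0.1],[0,0,0,-1,0,0,0],[0,0,0,-1,0,0,0],[0,0,0,-1,0,0,0]]'
python3 - <<'E'
from m import *
go(.470,.0033,.031,15.7)
s=snapshot("wrist");print(np.round(s["tool_from_camera"],3).tolist())
c,D,K,Rc,p=cam("wrist");save("w5.png",c)
E
```

```text
time: 59.85
position: [0.5621, 0.0289, 0.0749]
ee_rot: [0.0, 0.991, 0.137, 0.001]
contact_force: [0.2, 0.2, -1.0]
grip_width: 0.0595
grasp_force: 40.0
time: 61.35
position: [0.4566, -0.0008, 0.1748]
ee_rot: [0.0, 0.991, 0.137, 0.0]
contact_force: [0.3, 0.1, 0.2]
grip_width: 0.0228
grasp_force: 0.0
yaw 15.7 turn 0.00 shift [ 0.7  -0.01  7.19] n 8 per [ 0.087 -0.002  0.899] q6 1.13 t 61.4 tilt [ 4.e-04  4.e-04 -1.e+00]
[[0.001, -0.963, -0.269, 0.072], [1.0, 0.001, 0.0, 0.001], [-0.0, -0.269, 0.963, -0.147], [0.0, 0.0, 0.0, 1.0]]
```

View pics/w5.png

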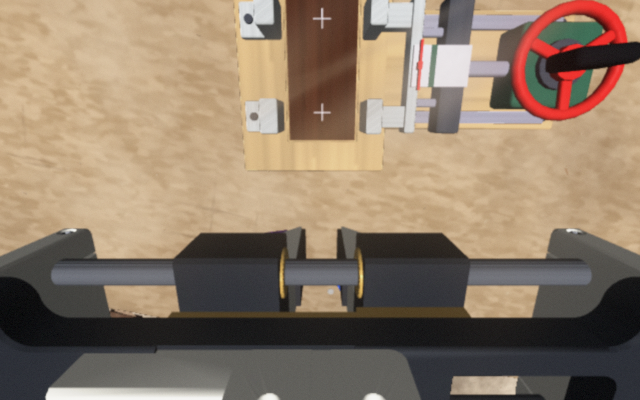

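Stack lies between the fence and the pads, with its near end at row 140. Lowering the closed fingers behind it and tapping.

```bash
python3 -m jog '[[0,0,0,0,0,0.9,0],[0,0,0,0,0,0.9,0],[0,0,0,0,0,0.9,0],[0,0,0,0,0,0.9,0],[0,0,0,0,0,0.9,0],[0,0,0,0,0,0.9,0],[0,0,0,0,0,0.9,0],[0,0,0,0,0,0.85,0],[0,0,0,0.6,0,0,0],[0,0,0,0.6,0,0,0],[0,0,0,0.1,0,0,0],[0,0,0,0.1,0,0,0]]'
for i in 1 2 3; do python3 -m jog '[[0,0,0,0.1,0,0,0],[0,0,0,0,0,0,0]]' | grep -E "position|contact"; done
python3 - <<'E'
from m import *
o=np.array(r.observe()["position"]);d=o-[.564,.038,0];print(d[0]*.9627+d[1]*.2706,d)
c,D,K,Rc,p=cam("side");save("s1.png",c,(270,140,410,240),5)
E
```

```text
time: 62.95
position: [0.485, 0.0072, 0.0315]
ee_rot: [0.0, 0.991, 0.137, 0.0]
contact_force: [-1.0, -0.6, -0.1]
grip_width: 0.0004
grasp_force: 0.0
position: [0.4865, 0.0076, 0.0312]
contact_force: [-0.5, -0.2, -0.2]
position: [0.4886, 0.0081, 0.0311]
contact_force: [0.3, -0.3, -0.2]
position: [0.4906, 0.0087, 0.0311]
contact_force: [0.7, 0.2, 0.0]
-0.07864170146846111 [-0.07344587 -0.02932505  0.0310871 ]
```

View pics/s1.png

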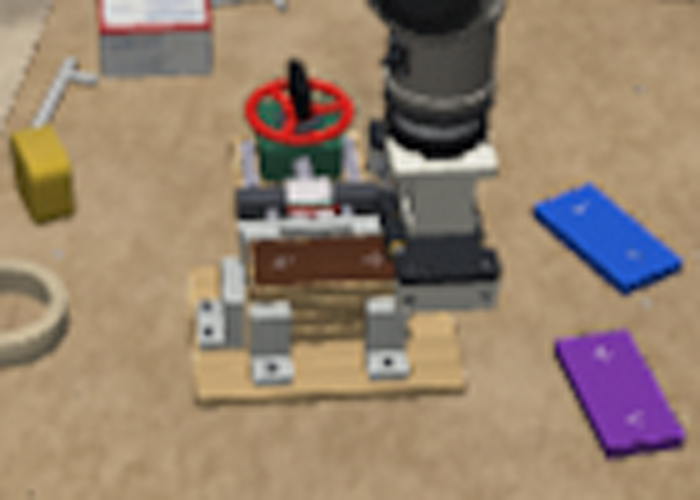

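```bash
for i in 1 2 3 4; do python3 -m jog '[[0,0,0,0.1,0,0,0],[0,0,0,0,0,0,0]]' | grep -E "position|contact"; done
```

```text
position: [0.4924, 0.0092, 0.0311]
contact_force: [-0.8, 0.4, 0.7]
position: [0.4938, 0.0098, 0.031]
contact_force: [-2.8, 0.1, 1.9]
position: [0.4962, 0.0103, 0.031]
contact_force: [-2.7, -1.9, 0.3]
position: [0.4975, 0.0109, 0.031]
contact_force: [-4.6, -1.6, 1.6]
```

```bash
python3 -m jog '[[0,0,0,0.05,0,0,0],[0,0,0,0,0,0,0]]' | grep -E "position|contact"; python3 -m jog '[[0,0,0,0.05,0,0,0],[0,0,0,0,0,0,0]]' | grep -E "position|contact"
```

```text
position: [0.4979, 0.0111, 0.0309]
contact_force: [-6.6, -2.6, 4.4]
position: [0.4979, 0.0111, 0.0309]
contact_force: [-9.3, -2.8, 7.2]
```

```bash
python3 -m jog '[[0,0,0,0.08,0,0,0],[0,0,0,0,0,0,0]]' | grep -E "position|contact"; python3 -m jog '[[0,0,0,0.08,0,0,0],[0,0,0,0,0,0,0],[0,0,0,0,0,0,0]]' | grep -E "position|contact"
python3 -m jog '[[0,0,0,-0.4,0,0,0],[0,0,0,-0.4,0,0,0],[0,0,0,-1,0,0,0],[0,0,0,0,0,-1,0],[0,0,0,0,0,-1,0],[0,0,0,0,0,-1,0],[0,0,0,0,0,-1,0.5],[0,0,0,0.5,0,-1,1],[0,0,0,1,0,-1,1],[0,0,0,1,0,-1,1],[0,0,0,1,0,-0.3,1],[0,0,0,0,0,0,1]]'
python3 - <<'E'
from m import *
c,D,K,Rc,p=cam("wrist");save("w6.png",c,(200,40,440,230),3)
P=cloud(D,K,Rc,p)
m=((abs(P[...,2]-.068)<.004)&(D>0)).astype(np.uint8)
for k in cv2.findContours(m,0,2)[0]:
    if cv2.contourArea(k)<1500: continue
    w=ray(k[:,0,:],.068,K,Rc,p)[:,:2].astype(np.float32); a=cv2.minAreaRect(w);print(np.round(a[0],4),np.round(a[1],3),a[2])
go(.6215,-.166,.2,111)
E
```

```text
position: [0.4979, 0.0112, 0.0309]
contact_force: [-15.0, -7.5, 12.3]
position: [0.4979, 0.0112, 0.0309]
contact_force: [-21.6, -10.4, 16.0]
time: 67.38
position: [0.5371, 0.0217, 0.1774]
ee_rot: [0.0, 0.991, 0.137, 0.001]
contact_force: [-0.5, -0.2, 0.4]
grip_width: 0.0553
grasp_force: 0.0
[ 0.6215 -0.1623] [0.088 0.089] 9.258929252624512
[0.5676 0.0297] [0.118 0.059] 15.73246955871582
yaw 15.8 turn -11.91 shift [-10.3    0.64  -1.16] n 11 per [-0.936  0.058 -0.105] q6 1.19 t 67.4 tilt [ 2.e-04  1.e-04 -1.e+00]
```

View pics/w6.png

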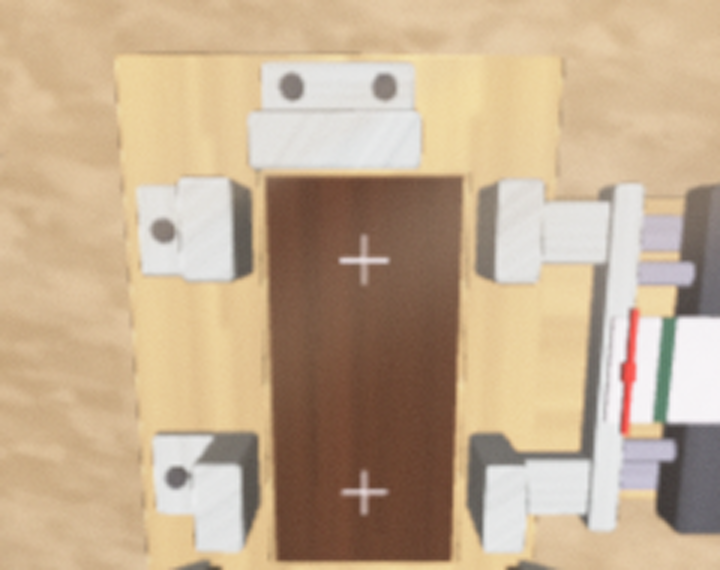

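The stack is flush at the end stop: tapped position X=-0.071, with the force rising to about 24 N at zero motion. Now to the wheel, where the bar was left at yaw ≈111°.

```bash
python3 -m jog '[[0,0,-1,0,0,-0.3,1],[0,0,-1,0,0,-0.3,1],[0,0,-1,0,0,-0.3,1],[0,0,-1,0,0,-0.3,1],[0,0,-1,0,0,0,1],[0,0,-1,0,0,0,1],[0,0,-1,0,0,0,1],[0,0,-1,0,0,0,1],[0,0,-1,0,0,0,1],[0,0,-1,0,0,0,1],[0,0,-1,0,0,0,1],[0,0,-0.9,0,0,0,1]]'
python3 -m jog '[[0,0,0,-0.936,0.06,0,1],[0,0,0,-0.936,0.06,0,1],[0,0,0,-0.936,0.06,0,1],[0,0,0,-0.936,0.06,0,1],[0,0,0,-0.936,0.06,0,1],[0,0,0,-0.936,0.06,0,1],[0,0,0,-0.936,0.06,0,1],[0,0,0,-0.936,0.06,0,1],[0,0,0,-0.936,0.06,0,1],[0,0,0,-0.936,0.06,0,1],[0,0,0,-0.936,0.06,0,1],[0,0,0,0,0,0,1]]'
python3 - <<'E'
from h import *
go(.6215,-.166,.084,111)
c,D,K,Rc,p=cam("wrist")
P=cloud(D,K,Rc,p)
m=((P[...,2]>.09)&(P[...,2]<.115)&(np.hypot(P[...,0]-.62,P[...,1]+.165)<.04)&(D>0)).astype(np.uint8)
k=max(cv2.findContours(m,0,2)[0],key=cv2.contourArea); w=ray(k[:,0,:],.103,K,Rc,p)[:,:2].astype(np.float32)
print("grip",cv2.minAreaRect(w))
E
```

```text
time: 68.92
position: [0.5347, 0.0213, 0.2004]
ee_rot: [-0.001, 0.565, 0.825, -0.0]
contact_force: [1.0, 1.1, 0.8]
grip_width: 0.0916
grasp_force: 0.0
time: 70.42
position: [0.622, -0.1676, 0.2007]
ee_rot: [-0.0, 0.568, 0.823, -0.0]
contact_force: [-0.2, 1.1, 0.1]
grip_width: 0.0917
grasp_force: 0.0
yaw 110.8 turn -0.02 shift [0.08 0.01 5.83] n 6 per [0.014 0.001 0.972] q6 -0.75 t 70.4 tilt [-1.e-04 -2.e-04 -1.e+00]
grip ((0.6198496222496033, -0.16408152878284454), (0.012605720199644566, 0.04481366276741028), 20.868080139160156)
```

```bash
python3 -m jog '[[0,0,0,0.08,0,1,1],[0,0,0,0,0,1,1],[0,0,0,0,0,1,1],[0,0,0,0,0,1,0.5],[0,0,0,0,0,1,0.5],[0,0,0,0,0,0.83,0.5],[0,0,0,0,0,0,0.05],[0,0,0,0,0,0,0.05],[0,0,0,0,0,0,0.05],[0,0,0,0,0,0,0.05],[0,0,0,0,0,0,0.05],[0,0,0,0,0,0,0.05]]' 58
python3 -m jog '[[0,0,0.5,0,0,0,0.05],[0,0,1,0,0,0,0.05],[0,0,1,0,0,0,0.05],[0,0,1,0,0,0,0.05],[0,0,1,0,0,0,0.05],[0,0,1,0,0,0,0.05],[0,0,1,0,0,0,0.05],[0,0,1,0,0,0,0.05],[0,0,1,0,0,0,0.05],[0,0,1,0,0,0,0.05],[0,0,1,0,0,0,0.05],[0,0,1,0,0,0,0.05]]'
python3 -m jog '[[0,0,1,0,0,0,0.05],[0,0,1,0,0,0,0.05],[0,0,1,0,0,0,0.05],[0,0,1,0,0,0,0.05],[0,0,1,0,0,0,0.05],[0,0,1,0,0,0,0.05],[0,0,1,0,0,0,0.05],[0,0,1,0,0,0,0.05],[0,0,1,0,0,0,0.05],[0,0,1,0,0,0,0.05],[0,0,1,0,0,0,0.05],[0,0,0,0,0,0,0.05]]'
python3 -c "
from h import *
go(.6215,-.166,.084,0); o=r.observe();print(o['wrist_torque'])"
```

```text
time: 71.97
position: [0.6206, -0.1649, 0.0848]
ee_rot: [-0.0, 0.567, 0.824, -0.0]
contact_force: [-3.5, -2.1, 3.5]
grip_width: 0.0133
grasp_force: 58.0
time: 73.47
position: [0.6219, -0.1656, 0.0848]
ee_rot: [0.001, 0.987, 0.162, 0.001]
contact_force: [1.3, -3.6, 0.1]
grip_width: 0.0137
grasp_force: 58.0
time: 74.97
position: [0.6212, -0.1667, 0.0848]
ee_rot: [0.001, 0.823, -0.568, 0.001]
contact_force: [-1.8, -7.7, -0.1]
grip_width: 0.0139
grasp_force: 58.0
yaw -69.2 turn -8.65 shift [ 0.01 -0.04  0.04] n 1 per [ 0.013 -0.037  0.04 ] q6 2.40 t 75.0 tilt [ 3.e-03  2.e-04 -1.e+00]
[-0.86740988  0.19285251 -0.14710599]
```

```bash
python3 -m jog '[[0,0,1,0,0,0,0.05],[0,0,1,0,0,0,0.05],[0,0,1,0,0,0,0.05],[0,0,0.5,0,0,0,0.05],[0,0,0,0,0,0,0.05],[0,0,0,0,0,0,0.9],[0,0,0,0,0,0,0.9],[0,0,0,0,0,0,0.9],[0,0,-1,0,0,0,0.9],[0,0,-1,0,0,0,0.9],[0,0,-1,0,0,0,0.9],[0,0,-1,0,0,0,0.9]]'
python3 -m jog '[[0,0,-1,0,0,0,0.9],[0,0,-1,0,0,0,0.9],[0,0,-1,0,0,0,0.9],[0,0,-1,0,0,0,0.9],[0,0,-1,0,0,0,0.9],[0,0,-1,0,0,0,0.9],[0,0,-1,0,0,0,0.9],[0,0,-1,0,0,0,0.9],[0,0,-1,0,0,0,0.9],[0,0,-1,0,0,0,0.9],[0,0,-1,0,0,0,0.9],[0,0,-1,0,0,0,0.9]]'
python3 -m jog '[[0,0,-1,0,0,0,0.9],[0,0,-1,0,0,0,0.9],[0,0,-1,0,0,0,0.9],[0,0,-1,0,0,0,0.9],[0,0,-1,0,0,0,0.9],[0,0,-1,0,0,0,0.9],[0,0,-0.5,0,0,0,0.9],[0,0,0,0,0,0,0.9]]'
python3 - <<'E'
from h import *
go(.6215,-.166,.084,82)
c,D,K,Rc,p=cam("top");save("t2.png",c,(295,165,430,260),5)
E
```

```text
time: 76.47
position: [0.6212, -0.1643, 0.0845]
ee_rot: [-0.0, 0.844, -0.536, 0.0]
contact_force: [0.3, 0.6, 0.2]
grip_width: 0.0795
grasp_force: 0.0
time: 77.97
position: [0.6212, -0.1644, 0.0845]
ee_rot: [-0.0, 0.963, 0.269, 0.0]
contact_force: [-0.4, -0.1, -0.4]
grip_width: 0.0822
grasp_force: 0.0
time: 78.97
position: [0.6212, -0.1644, 0.0845]
ee_rot: [0.0, 0.75, 0.662, 0.0]
contact_force: [0.9, -0.2, -0.4]
grip_width: 0.0828
grasp_force: 0.0
yaw 82.9 turn 0.11 shift [-0.08  0.03  0.02] n 1 per [-0.076  0.027  0.023] q6 -0.25 t 79.0 tilt [ 0.  0. -1.]
```

View pics/t2.png

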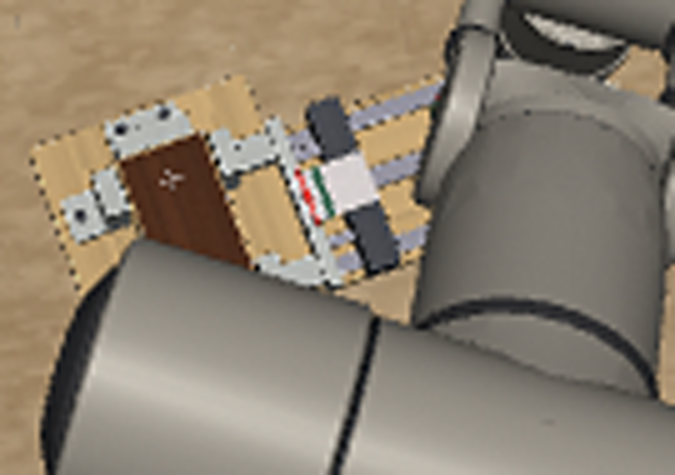

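Jaw is at the stack, which is up by the fence. Gripping again and winding on, stopping short to read the gauge.

```bash
python3 -m jog '[[0,0,0,0,0,0,0.05],[0,0,0,0,0,0,0.05],[0,0,0,0,0,0,0.05],[0,0,0,0,0,0,0.05],[0,0,0,0,0,0,0.05],[0,0,0,0,0,0,0.05],[0,0,0,0,0,0,0.05],[0,0,0,0,0,0,0.05],[0,0,0.5,0,0,0,0.05],[0,0,1,0,0,0,0.05],[0,0,1,0,0,0,0.05],[0,0,1,0,0,0,0.05]]' 60
python3 -m jog '[[0,0,1,0,0,0,0.05],[0,0,1,0,0,0,0.05],[0,0,1,0,0,0,0.05],[0,0,1,0,0,0,0.05],[0,0,1,0,0,0,0.05],[0,0,1,0,0,0,0.05],[0,0,1,0,0,0,0.05],[0,0,1,0,0,0,0.05],[0,0,1,0,0,0,0.05],[0,0,1,0,0,0,0.05],[0,0,1,0,0,0,0.05],[0,0,1,0,0,0,0.05]]'
python3 -m jog '[[0,0,0,0,0,0,0.05]]'
python3 - <<'E'
from h import *
go(.6215,-.166,.084,-67); print(r.observe()["wrist_torque"])
for n in("top","wrist"):
  c,D,K,Rc,p=cam(n);save(n+"3.png",c,(295,165,430,260) if n=="top" else None,5 if n=="top" else 1)
E
```

```text
time: 80.53
position: [0.6216, -0.1649, 0.0845]
ee_rot: [0.001, 0.888, 0.459, 0.0]
contact_force: [2.8, -1.1, -0.3]
grip_width: 0.0135
grasp_force: 60.0
time: 82.02
position: [0.6218, -0.1667, 0.0845]
ee_rot: [0.001, 0.936, -0.353, 0.001]
contact_force: [2.8, -7.5, -2.8]
grip_width: 0.014
grasp_force: 60.0
time: 82.15
position: [0.6218, -0.1667, 0.0845]
ee_rot: [0.001, 0.936, -0.352, 0.001]
contact_force: [3.2, -6.5, -3.3]
grip_width: 0.0136
grasp_force: 60.0
yaw -41.2 turn 3.22 shift [-0.04  0.    0.03] n 1 per [-0.038  0.001  0.027] q6 1.91 t 82.2 tilt [ 3.5e-03  9.0e-04 -1.0e+00]
[-0.8321838  -0.33565693 -0.06075651]
```

View pics/wrist3.png

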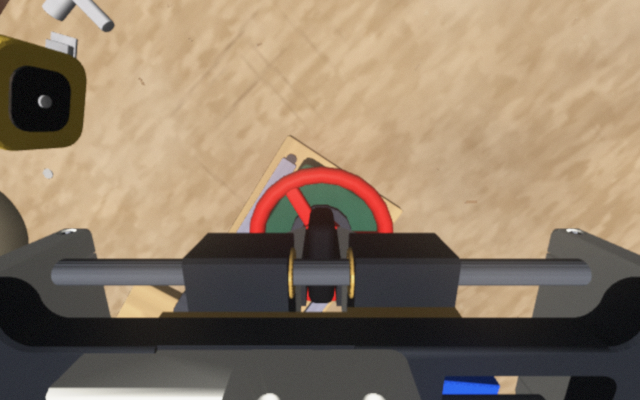

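```bash
cat > g.py <<'E'
from h import *
def gauge(n,c,K,Rc,p,z=.05):
    hsv=cv2.cvtColor(c,cv2.COLOR_RGB2HSV).astype(int)
    red=((hsv[...,0]<8)|(hsv[...,0]>172))&(hsv[...,1]>120)&(hsv[...,2]>70)
    grn=(abs(hsv[...,0]-75)<20)&(hsv[...,1]>60)&(hsv[...,2]>30)
    v,u=np.mgrid[:400,:640]; W=ray(np.c_[u.ravel(),v.ravel()],z,K,Rc,p).reshape(400,640,3)-[.564,.038,0]
    X=W[...,0]*.9627+W[...,1]*.2706; Y=-W[...,0]*.2706+W[...,1]*.9627
    roi=(abs(X)<.03)&(Y<-.06)&(Y>-.14)
    wht=(hsv[...,1]<40)&(hsv[...,2]>170)
    for nm,m in(("red",red&roi),("green",grn&roi),("white",wht&roi)):
        if m.sum(): print(n,nm,m.sum(),"Y mean %.4f"%Y[m].mean(),"5-95",np.percentile(Y[m],[5,95]).round(4),"px",u[m].mean().round(1),v[m].mean().round(1))
if __name__=="__main__":
    for n in("top","side"):
        c,D,K,Rc,p=cam(n); gauge(n,c,K,Rc,p)
        if n=="top":
            P=cloud(D,K,Rc,p)-[.564,.038,0];X=P[...,0]*.9627+P[...,1]*.2706; Y=-P[...,0]*.2706+P[...,1]*.9627
            for s in(1,):
                m=(abs(X-.043)<.012)&(abs(P[...,2]-.062)<.006)&(Y<-.01)&(Y>-.07);print("pad Y",m.sum(),Y[m].mean() if m.sum() else 0)
E
python3 g.py
```

```text
top red 12 Y mean -0.0767 5-95 [-0.0782 -0.0755] px 355.4 204.0
top green 8 Y mean -0.0799 5-95 [-0.0808 -0.079 ] px 356.5 204.0
top white 150 Y mean -0.0872 5-95 [-0.1096 -0.0648] px 358.4 202.6
pad Y 55 -0.02897125223819432
side red 2 Y mean -0.0770 5-95 [-0.0772 -0.0769] px 336.5 184.0
side green 8 Y mean -0.1374 5-95 [-0.1389 -0.1356] px 329.4 175.0
side white 60 Y mean -0.0856 5-95 [-0.1104 -0.0611] px 331.7 182.9
```

View pics/top3.png

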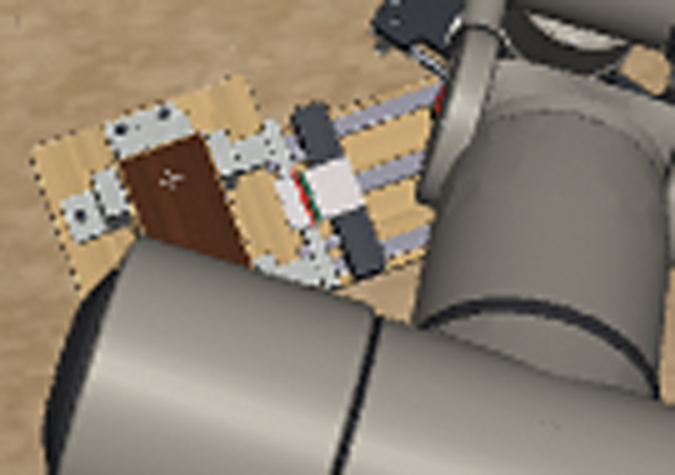

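Pointer is just at the near edge of the band, with green still visible behind it. Winding about 26° more.

```bash
python3 -m jog '[[0,0,1,0,0,0,0.05],[0,0,1,0,0,0,0.05],[0,0,1,0,0,0,0.05],[0,0,0.2,0,0,0,0.05],[0,0,0,0,0,0,0.05],[0,0,0,0,0,0,0.05]]'
python3 -m jog '[[0,0,0,0,0,0,0.5],[0,0,0,0,0,0,0.9],[0,0,0,0,0,0,0.9],[0,0,0,0,0,0,1],[0,0,0,0,0,-1,1],[0,0,0,0,0,-1,1],[0,0,0,0,0,-1,1],[0,0,0,0,0,-1,1],[0,0,0,0,0,-1,1],[0,0,0,0,0,-1,1]]'
python3 g.py
python3 -c "
from h import *
go(.53,-.08,.2,15.7)"
```

```text
time: 83.1
position: [0.6214, -0.167, 0.0845]
ee_rot: [0.001, 0.835, -0.55, 0.001]
contact_force: [0.8, -8.9, -3.1]
grip_width: 0.0136
grasp_force: 60.0
time: 84.35
position: [0.621, -0.1645, 0.2052]
ee_rot: [0.0, 0.835, -0.55, -0.0]
contact_force: [-0.1, 0.9, -0.3]
grip_width: 0.0915
grasp_force: 0.0
top red 12 Y mean -0.0767 5-95 [-0.0782 -0.0755] px 355.4 204.0
top green 2 Y mean -0.0791 5-95 [-0.0791 -0.079 ] px 356.0 203.5
top white 158 Y mean -0.0859 5-95 [-0.1082 -0.0636] px 358.1 202.9
pad Y 42 -0.029975930789521585
side red 2 Y mean -0.0770 5-95 [-0.0772 -0.0769] px 336.5 184.0
side green 7 Y mean -0.1377 5-95 [-0.1389 -0.1356] px 328.6 175.0
side white 53 Y mean -0.0846 5-95 [-0.1046 -0.061 ] px 331.8 183.0
yaw -66.7 turn -10.30 shift [-3.29 -5.34  0.35] n 6 per [-0.548 -0.889  0.059] q6 2.36 t 84.5 tilt [ 0.0034 -0.0034 -1.    ]
```

```bash
python3 -m jog '[[0,0,-1,0,0,0,1],[0,0,-1,0,0,0,1],[0,0,-1,0,0,0,1],[0,0,-1,0,0,0,1],[0,0,-1,0,0,0,1],[0,0,-1,0,0,0,1],[0,0,-1,0,0,0,1],[0,0,-1,0,0,0,1],[0,0,-1,0,0,0,1],[0,0,-1,0,0,0,1],[0,0,-0.3,0,0,0,1]]' >/dev/null
python3 -c "
from h import *
go(.565,-.043,.19,15.7)"
python3 -m jog '[[0,0,0,-0.2,-0.95,0,1],[0,0,0,-0.2,-0.95,0,1],[0,0,0,-0.2,-0.95,0,1],[0,0,0,-0.2,-0.95,0,1],[0,0,0,-0.2,-0.95,0,1],[0,0,0,-0.2,-0.95,0,1],[0,0,0,-0.2,-0.95,0.5,1],[0,0,0,0,0,0,1],[0,0,0,0,0,0,1]]'
python3 - <<'E'
from h import *
c,D,K,Rc,p=cam("wrist");
from g import gauge
gauge("w",c,K,Rc,p)
u=K@(Rc.T@(np.array([.5856,-.039,.05])-p));u=(u/u[2]).astype(int);print(u)
save("w7.png",c,(max(u[0]-90,0),max(u[1]-75,0),u[0]+70,u[1]+55),5 if False else 4)
P=cloud(D,K,Rc,p)
m=((abs(P[...,2]-.068)<.004)&(D>0)).astype(np.uint8)
for k in cv2.findContours(m,0,2)[0]:
    if cv2.contourArea(k)<1500: continue
    w=ray(k[:,0,:],.068,K,Rc,p)[:,:2].astype(np.float32); a=cv2.minAreaRect(w);print(np.round(a[0],4),np.round(a[1],3),a[2])
E
```

```text
yaw 15.9 turn 0.02 shift [-1.04 -6.6   0.67] n 7 per [-0.149 -0.943  0.095] q6 0.92 t 85.8 tilt [-1.2e-03 -9.0e-04 -1.0e+00]
time: 86.95
position: [0.5586, -0.0445, 0.1949]
ee_rot: [0.0, 0.991, 0.137, 0.0]
contact_force: [-0.6, -0.2, -0.9]
grip_width: 0.0915
grasp_force: 0.0
w red 47 Y mean -0.0770 5-95 [-0.078 -0.076] px 319.0 163.1
w white 2263 Y mean -0.0918 5-95 [-0.1318 -0.0639] px 333.5 163.9
[321 163   1]
[ 0.6219 -0.1639] [0.088 0.089] 15.74478816986084
[0.5656 0.0374] [0.118 0.06 ] 15.529292106628418
```

View pics/w7.png

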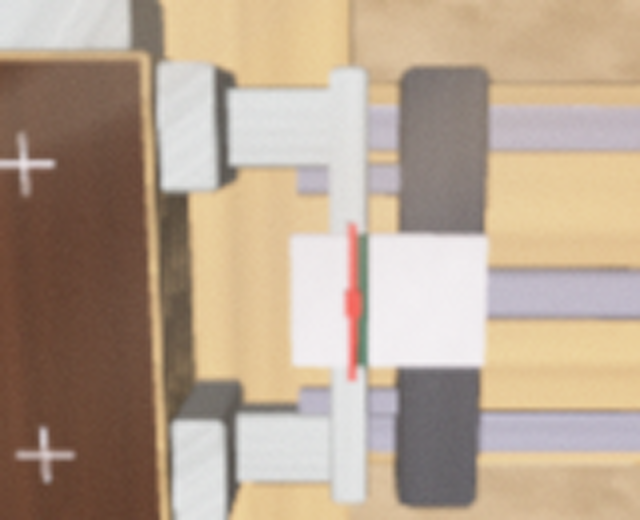

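Pointer sits at column ≈353 against a band of about 350–369, so only about 1 mm inside the near edge. I'll measure the profile precisely, then wind a little more.

```bash
cat > f.py <<'E'
from h import *
def prof():
    c,D,K,Rc,p=cam("wrist")
    S=lambda Y,X=0: K@(Rc.T@(np.array([.564+.9627*X-.2706*Y,.038+.2706*X+.9627*Y,.055])-p))
    a,b=[(q/q[2])[:2] for q in(S(-.06),S(-.10))]; 
    rows=[]
    for off in(-.012,-.009,.007,.010,.013):
        a,b=[(q/q[2])[:2] for q in(S(-.06,off),S(-.10,off))]
        t=np.linspace(0,1,81); xy=(a+(b-a)*t[:,None]).astype(np.float32)
        rows.append(cv2.remap(c,xy[None,:,0],xy[None,:,1],cv2.INTER_LINEAR)[0])
    m=np.median(rows,0).astype(int)
    for i in range(22,60): print("%.1f"%(60+i*.5),m[i].tolist(),end=" | ")
E
python3 -c "
from f import *
prof();print();go(.6215,-.166,.2,-66.7+180)"
```

```text
71.0 [238, 234, 235] | 71.5 [237, 234, 235] | 72.0 [238, 234, 235] | 72.5 [238, 234, 235] | 73.0 [238, 234, 236] | 73.5 [238, 234, 236] | 74.0 [239, 233, 235] | 74.5 [239, 228, 229] | 75.0 [239, 214, 214] | 75.5 [240, 194, 193] | 76.0 [240, 166, 162] | 76.5 [235, 143, 136] | 77.0 [225, 130, 119] | 77.5 [205, 123, 109] | 78.0 [172, 126, 109] | 78.5 [145, 130, 111] | 79.0 [129, 135, 115] | 79.5 [124, 143, 125] | 80.0 [140, 156, 139] | 80.5 [160, 173, 161] | 81.0 [195, 200, 195] | 81.5 [220, 219, 219] | 82.0 [232, 229, 229] | 82.5 [239, 235, 236] | 83.0 [240, 236, 237] | 83.5 [240, 236, 238] | 84.0 [240, 236, 238] | 84.5 [240, 236, 238] | 85.0 [240, 236, 238] | 85.5 [240, 236, 238] | 86.0 [241, 237, 239] | 86.5 [241, 237, 239] | 87.0 [241, 236, 238] | 87.5 [241, 236, 238] | 88.0 [241, 237, 239] | 88.5 [241, 237, 239] | 89.0 [241, 237, 239] | 89.5 [241, 237, 239] | 
yaw 15.7 turn -12.20 shift [-6.81  0.49 -0.26] n 7 per [-0.973  0.07  -0.037] q6 1.08 t 87.0 tilt [ 8.e-04  7.e-04 -1.e+00]
```

```bash
python3 -m jog '[[0,0,-1,0,0,0,1],[0,0,-1,0,0,0,1],[0,0,-1,0,0,0,1],[0,0,-1,0,0,0,1],[0,0,-1,0,0,0,1],[0,0,-1,0,0,0,1],[0,0,-1,0,0,0,1],[0,0,-1,0,0,0,1],[0,0,-1,0,0,0,1],[0,0,-1,0,0,0,1],[0,0,-1,0,0,0,1],[0,0,-1,0,0,0,1]]' >/dev/null
python3 -m jog '[[0,0,-0.2,-0.97,0.07,0,1],[0,0,0,-0.97,0.07,0,1],[0,0,0,-0.97,0.07,0,1],[0,0,0,-0.97,0.07,0,1],[0,0,0,-0.97,0.07,0,1],[0,0,0,-0.97,0.07,0,1],[0,0,0,-0.97,0.07,0,1],[0,0,0,0,0,0,1],[0,0,0,0,0,0,1]]'
python3 - <<'E'
from h import *
go(.6215,-.166,.084,113)
c,D,K,Rc,p=cam("wrist")
P=cloud(D,K,Rc,p)
m=((P[...,2]>.09)&(P[...,2]<.115)&(np.hypot(P[...,0]-.62,P[...,1]+.165)<.04)&(D>0)).astype(np.uint8)
k=max(cv2.findContours(m,0,2)[0],key=cv2.contourArea); w=ray(k[:,0,:],.103,K,Rc,p)[:,:2].astype(np.float32)
print("grip",cv2.minAreaRect(w))
E
```

```text
time: 89.68
position: [0.6201, -0.1651, 0.1942]
ee_rot: [-0.0, 0.55, 0.835, 0.0]
contact_force: [-0.4, -0.3, 0.5]
grip_width: 0.0919
grasp_force: 0.0
yaw 113.3 turn 0.04 shift [-0.07  0.05  5.51] n 6 per [-0.011  0.008  0.919] q6 -0.79 t 89.7 tilt [ 7.e-04 -5.e-04 -1.e+00]
grip ((0.6195611357688904, -0.1643153429031372), (0.012733401730656624, 0.04502743482589722), 23.708925247192383)
```

```bash
python3 -m jog '[[0,0,0,-0.05,0.05,1,1],[0,0,0,0,0,1,1],[0,0,0,0,0,1,1],[0,0,0,0,0,1,0.5],[0,0,0,0,0,1,0.5],[0,0,0,0,0,0.5,0.5],[0,0,0,0,0,0,0.05],[0,0,0,0,0,0,0.05],[0,0,0,0,0,0,0.05],[0,0,0,0,0,0,0.05],[0,0,0,0,0,0,0.05],[0,0,0,0,0,0,0.05]]' 60
python3 -m jog '[[0,0,0.6,0,0,0,0.05],[0,0,0.8,0,0,0,0.05],[0,0,0.8,0,0,0,0.05],[0,0,0,0,0,0,0.05],[0,0,0,0,0,0,0.05],[0,0,0,0,0,0,0.5],[0,0,0,0,0,0,0.9],[0,0,0,0,0,0,1],[0,0,0,0,0,0,1],[0,0,0,0,0,-1,1],[0,0,0,0,0,-1,1],[0,0,0,0,0,-1,1]]'
python3 -m jog '[[0,0,0,0,0,-1,1],[0,0,0,0,0,-1,1],[0,0,1,0,0,-0.7,1],[0,0,1,0,0,0,1],[0,0,1,0,0,0,1],[0,0,1,0,0,0,1],[0,0,1,0,0,0,1],[0,0,1,0,0,0,1],[0,0,1,0,0,0,1],[0,0,1,0,0,0,1],[0,0,1,0,0,0,1],[0,0,1,0,0,0,1]]'
python3 -c "
from h import *
go(.5586,-.0445,.195,15.7)"
```

```text
time: 91.22
position: [0.6211, -0.1661, 0.0847]
ee_rot: [-0.0, 0.55, 0.835, -0.001]
contact_force: [-4.7, -0.8, 3.0]
grip_width: 0.0138
grasp_force: 60.0
time: 92.72
position: [0.6217, -0.1658, 0.1451]
ee_rot: [0.0, 0.671, 0.742, 0.0]
contact_force: [0.3, 0.1, 0.2]
grip_width: 0.0789
grasp_force: 0.0
time: 94.22
position: [0.6217, -0.1657, 0.1985]
ee_rot: [0.0, 0.991, 0.135, 0.0]
contact_force: [-0.2, 0.6, 0.6]
grip_width: 0.0918
grasp_force: 0.0
yaw 15.5 turn -0.03 shift [-1.4  -6.69  0.17] n 7 per [-0.2   -0.956  0.025] q6 0.92 t 94.2 tilt [ 0.  0. -1.]
```

```bash
python3 -m jog '[[0,0,0,-0.2,-0.95,0,1],[0,0,0,-0.2,-0.95,0,1],[0,0,0,-0.2,-0.95,0,1],[0,0,0,-0.2,-0.95,0,1],[0,0,0,-0.2,-0.95,0,1],[0,0,0,-0.2,-0.95,0,1],[0,0,0,-0.2,-0.95,0.1,1],[0,0,0,0,0,0,1],[0,0,0,0,0,0,1]]'
python3 - <<'E'
from f import *
prof()
c,D,K,Rc,p=cam("wrist");save("w8.png",c,(180,60,420,220),3)
P=cloud(D,K,Rc,p)
m=((abs(P[...,2]-.068)<.004)&(D>0)).astype(np.uint8)
for k in cv2.findContours(m,0,2)[0]:
    if cv2.contourArea(k)<1500: continue
    w=ray(k[:,0,:],.068,K,Rc,p)[:,:2].astype(np.float32); a=cv2.minAreaRect(w);print(np.round(a[0],4),np.round(a[1],3),a[2])
E
```

```text
time: 95.35
position: [0.559, -0.0456, 0.1966]
ee_rot: [0.0, 0.991, 0.137, 0.0]
contact_force: [0.5, -0.3, -0.1]
grip_width: 0.0918
grasp_force: 0.0
71.0 [237, 233, 235] | 71.5 [237, 233, 235] | 72.0 [237, 234, 235] | 72.5 [237, 233, 235] | 73.0 [236, 233, 234] | 73.5 [229, 226, 226] | 74.0 [218, 216, 214] | 74.5 [206, 196, 190] | 75.0 [195, 172, 161] | 75.5 [201, 148, 139] | 76.0 [219, 128, 117] | 76.5 [222, 121, 109] | 77.0 [217, 120, 107] | 77.5 [196, 124, 109] | 78.0 [168, 131, 115] | 78.5 [158, 146, 131] | 79.0 [161, 166, 154] | 79.5 [181, 189, 181] | 80.0 [211, 211, 209] | 80.5 [226, 224, 225] | 81.0 [234, 231, 233] | 81.5 [238, 234, 236] | 82.0 [239, 235, 237] | 82.5 [239, 235, 237] | 83.0 [240, 236, 238] | 83.5 [240, 236, 238] | 84.0 [239, 236, 237] | 84.5 [240, 236, 238] | 85.0 [240, 236, 238] | 85.5 [240, 237, 238] | 86.0 [241, 237, 239] | 86.5 [241, 237, 239] | 87.0 [240, 236, 238] | 87.5 [240, 237, 238] | 88.0 [240, 236, 238] | 88.5 [240, 236, 238] | 89.0 [240, 236, 238] | 89.5 [240, 236, 238] | [ 0.6217 -0.1641] [0.089 0.089] 30.595924377441406
[0.5654 0.0374] [0.119 0.06 ] 15.585196495056152
```

View pics/w8.png

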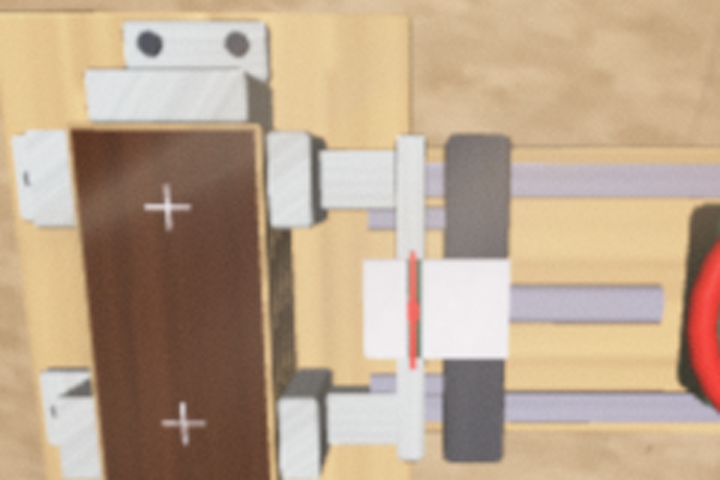

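The pointer is centred in the green band. It reads ≈12.4 mm, with the band spanning about 74.2–79.5 and the pointer at 76.6 in the profile. The stack sits on the seat, square to within 0.2°, and the robot is clear.

```bash
python3 -c "
from workcell import ticket
print(ticket.hand_in())"
```

```text
the job is handed in; nothing more can be done
None
```

The job is handed in: all four blanks are stacked in the clamp, tapped against the end stop and held along the fence with the pointer in mid-green (≈12.4 mm). After clamping I checked only the top blank's position, not the lower ends, and I viewed 16 pictures against the limit of 14.

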